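# Change the breaker in the laser-marking fixture

## Task

Change the breaker in the marking fixture: lift off the two retaining bars and lay both on the rubber mat, stand the marked breaker in the empty bay of the grey tray, then stand the blank breaker from the feed slide in the fixture and put each bar back on the posts at the end it came from. Set everything down upright and gently, without dropping it, and leave the finished breaker in the tray where it is.

Things in the scene. Friction and masses are not known exactly. Their poses are not given: they have to be found in the camera images.
- fixture: Black fixed fixture 136 (x) x 122 (y). Pocket in its middle for one breaker along x: floor 12 above table, walls 15 high, sloped, 2.5 mm clear below, 6 above. Corner posts at x +-36, y +-34 with bar seats 62 above table; ears to 70 leave the bar 3 mm in x. A bar lies across each end (x +-36, y 0, along y) over the breaker. Fingers fit at |x| < 17 above 28. Origin: centre of underside.
- comb_bar: Comb bar: steel retaining bar with toothed long edges, 18 x 130 x 10 mm (x, y, z), with a black grip lug 18 (x) x 28 (y) mid-bar, 10 to 50 above the underside. Origin: centre of underside, z up. About 0.2 kg. Starts on the posts at one end of the fixture (which one varies) and returns there, either way round. Underside 62 above the table there; the nose of the breaker beside it reaches 82.
- plain_bar: Plain bar: steel retaining bar with straight edges, 18 x 90 x 10 mm (x, y, z), with a black grip lug 18 (x) x 28 (y) mid-bar, 10 to 50 above the underside. Origin: centre of underside, z up. About 0.2 kg. Starts on the posts at the other end of the fixture and returns there, either way round. Underside 62 above the table there; the breaker's toggle beside it reaches 92.
- marked_breaker: Marked two-pole circuit breaker, white: body 85 (x) x 36 (y) x 48 high; middle nose 45 (x) x 36 up to 70, black toggle bar to 80. Origin: centre of underside, z up. 0.2-0.3 kg. Grip by the middle across the 36 mm. Ends interchangeable. Has a grey lasered patch and lines on its nose. Starts in the fixture's pocket, its ends under the bars: cannot be lifted out before both are off.
- blank_breaker: Blank two-pole circuit breaker, white: body 85 (x) x 36 (y) x 48 high; middle nose 45 (x) x 36 up to 70, black toggle bar to 80. Origin: centre of underside, z up. 0.2-0.3 kg. Grip by the middle across the 36 mm. Ends interchangeable. No marking on its nose. Starts standing on the feed slide, its underside 30 above the table.
- finished_breaker: Finished two-pole circuit breaker, white: body 85 (x) x 36 (y) x 48 high; middle nose 45 (x) x 36 up to 70, black toggle bar to 80. Origin: centre of underside, z up. 0.2-0.3 kg. Grip by the middle across the 36 mm. Ends interchangeable. Marked, already standing in the tray's +y bay; leave it alone.
- finished_tray: Grey plastic tray, fixed, 106 (x) x 133 (y) x 26 high, walls 3, floor 3 above the table. A wall along x makes two bays, each 100 (x) x 62 (y). The bay centred at x 0, y -32.5 mm is empty and takes the marked breaker, length along x; the near side of the finished breaker in the other bay is about 47 mm from that centre. Origin: centre of the underside.
- feed_slide: Feed slide, fixed: aluminium pneumatic slide table 150 (x) x 60 (y), top 30 above the table, with two cleats 6 high along its y edges. The blank breaker stands about its middle, length along x. Origin: centre of the underside.
- rubber_mat: Black rubber mat, fixed, 150 (x) x 140 (y) x 4 thick. Both bars fit side by side, flat, lugs up (for example along y at x -35 and +35 mm). Origin: centre of the underside.
Mind the look-alikes: they are no part of the job. Leave any blue or yellow look-alike of the blank_breaker alone.

How it is judged:
By the outcome, as a careful person would: the job done as asked, in the order asked, and still so for the second after the job is handed in, with the robot touching nothing.
It also fails if it takes over 144 s, if anything falls off the work surface, if the arm or the gripper's body presses on something with over 40 N, if the wrist force passes 120 N, or if a joint passes its speed limit or range.

## Robot

A 7-joint arm with a two-finger parallel gripper is mounted at the origin on the work surface. World frame = base frame: x ahead of the robot, y to its left, z up, the work surface at z = 0. Lengths are in m, angles in rad, forces in N, time in s.
With the tool pointing down it reaches from about 0.4 to 0.875 m from the base axis. Payload 19.3 kg.
Tool frame: the origin (TCP) lies between the finger pads; the fingertips stand 11 mm ahead of it and the grasp point (between the pads) lies 8 mm behind it (bot.tip_extent is the distance from the TCP to the fingertips, in m); z points along the fingers, y is the direction in which the jaws open and shut (so a half turn about z gives the same grasp; the last joint's range is limited). The gripper opens to 85 mm and grips with 20 to 120 N. Pads are 22 mm wide; open, the fingers measure 114 mm over their backs; the gripper's body (76 mm by 85 mm) begins 54 mm behind the grasp point. The pads swing forward as they close: fully open they stand 13 mm farther back than shut.
Start: joints at [1.238, 0.521, -0.036, 1.599, 0.021, 1.021, -0.113], TCP at [0.162, -0.604, 0.242] pointing down, gripper open.
Joint ranges: [-2.91, 2.91], [-0.3, 2.13], [-1.5, 1.42], [0.17, 2.43], [-1.26, 4.41], [0.16, 1.93], [-2.52, 2.52]. Speed limits (rad/s): [1.89, 1.89, 2.39, 2.39, 3.01, 3.01, 3.01].

## Interface

Orientations are given as a unit quaternion [w, x, y, z].
In Python, from rig import bot gives the robot as it stands. The module is installed in compiled form; this text tells all that it offers.
- The arm moves only by the tool servo_tool, never from a script. Its argument "series" is a list of rows, each an object with "jaw": the closure, from 0 (fully open) to 1 (shut); "translation": the shift along the tool's x, y, z in mm, a list of three; "yaw": the turn about the tool's z in rad. In form: [{"jaw": jaw, "translation": [dx, dy, dz], "yaw": yaw}, ...]. A call has 1 to 12 rows; each row is the pose to reach, as a shift and turn from the pose measured when the call began, along the tool's axes at that moment; what a row does not reach only later rows make up. A row lasts 1/12 s, in which the tool goes at most 41.7 mm and 7.16 degrees, less where a joint would pass 70% of its speed; a pose out of reach is approached as far as the arm can. A call with a gripper value outside its range is refused whole. The fingers move at their own pace and stop on an object; "newtons" is the grip in N (left out, the last holds). Time passes only in rows, so rows that repeat a pose let the fingers close. It gives the time, the measured TCP pose, the force and the opening at its end, in the units of the state.
- bot.state(): the state, without advancing time (a new reading comes with each control period).
- bot.snapshot(name): name is "side" or "top" or "wrist"; returns a dict with "pixels" (384x512x3 uint8, blue, green, red), "mtx" (3x3 intrinsics, pixels), "pose" (4x4, takes a point from camera to world coordinates); the wrist camera has in their place "tool_from_camera" (4x4, takes a point from camera to tool coordinates, whose origin is the TCP and whose axes are the flange's). Camera axes: x right, y down, z forward; pixel columns grow to the right and rows downward; lengths in m; the calibration is good to about 2 mm. A picture is of the moment at which its call begins: read the wrist's pose just before it. There is no depth.
- bot.finish_job(): hands the job in, once; it reports no verdict.
The state is a dict: "time": time; "joint_positions": joint angles; "joint_vel": joint speeds; "tau": joint torques, N m; "ee_pos": TCP position; "eef_rot": TCP orientation; "wrist_force": force on the tool from outside, world axes, zero at the start; "wrist_torque": the same for the moment, N m; "width": opening from 0.0 (shut) to 1.0 (fully open).
Only numpy, scipy, OpenCV 4.12 (cv2) and the standard library are available. Lean on these libraries where they do the work, as an engineer would, in place of code of your own. Each camera call takes 0.05 s, during which the arm holds its last target. There are 200 camera calls.

## Working session

There is one attempt and no reset: what is moved stays moved. The work goes in short steps, Python scripts to look and compute and a tool call to move; the robot and the scene stay as the last step left them, time stands still between calls to the robot, and variables do not carry over. Pictures are saved under pics/ and viewed, about 12 in all and at most 16, crops included, and the job is handed in when it is done.

Besides the shell and the picture viewer there is one more tool, called after "Request:" by a JSON object that holds its "method" and its "body". servo_tool: Moves the arm, as the interface text tells. Its arguments: {"type":"object","properties":{"series":{"type":"array","items":{"type":"object","properties":{"jaw":{"type":"number"},"translation":{"type":"array","items":{"type":"number"}},"yaw":{"type":"number"}}}},"newtons":{"type":"number"}},"required":["series"]}

```bash
mkdir -p pics; python3 - <<'E'
from rig import bot
import cv2,json,numpy as np
np.set_printoptions(precision=4,suppress=True)
s=bot.state(); print({k:np.round(v,3) for k,v in s.items()}, bot.tip_extent)
for n in ["side","top","wrist"]:
    d=bot.snapshot(n); cv2.imwrite(f"pics/{n}0.png",d["pixels"]); print(n,d["mtx"].tolist()); print(d.get("pose",d.get("tool_from_camera")))
E
```

```text
{'time': np.float64(0.0), 'joint_positions': array([ 1.238,  0.522, -0.036,  1.6  ,  0.021,  1.021, -0.113]), 'joint_vel': array([-0.002, -0.001, -0.   , -0.001,  0.   , -0.   , -0.   ]), 'tau': array([  0.   , -92.711,   1.98 , -36.993,   0.018,   0.008,   0.   ]), 'ee_pos': array([ 0.162, -0.603,  0.242]), 'eef_rot': array([-0.001,  0.991,  0.131, -0.   ]), 'wrist_force': array([ 0.905, -0.365,  0.679]), 'wrist_torque': array([ 0.023, -0.013,  0.   ]), 'width': np.float64(0.999)} 0.011
side [[490.437731392525, 0.0, 259.73789644442496], [0.0, 490.437731392525, 189.48851531266052], [0.0, 0.0, 1.0]]
[[-0.8377 -0.326   0.4382  0.0021]
 [-0.546   0.5191 -0.6576  0.8577]
 [-0.0131 -0.7901 -0.6128  0.8429]
 [ 0.      0.      0.      1.    ]]
top [[350.27126843016345, 0.0, 257.9111680934839], [0.0, 350.27126843016345, 189.1136719449202], [0.0, 0.0, 1.0]]
[[-0.0123 -0.9968  0.079   0.4661]
 [-0.9998  0.0109 -0.0184  0.0587]
 [ 0.0175 -0.0792 -0.9967  0.9633]
 [ 0.      0.      0.      1.    ]]
wrist [[285.36829789430544, 0.0, 257.15728543640716], [0.0, 285.36829789430544, 192.13907673817778], [0.0, 0.0, 1.0]]
[[ 0.001  -0.9504 -0.3111  0.0804]
 [ 1.      0.0013 -0.0006 -0.0002]
 [ 0.001  -0.3111  0.9504 -0.1322]
 [ 0.      0.      0.      1.    ]]
```

View pics/top0.png

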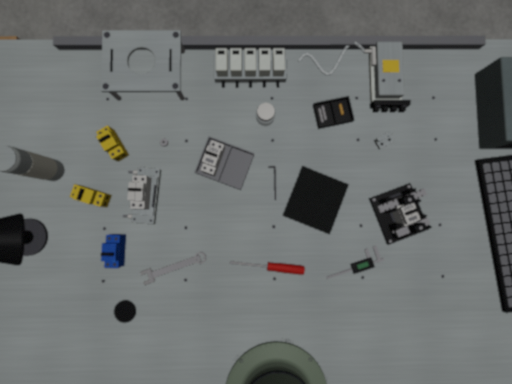

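View pics/side0.png

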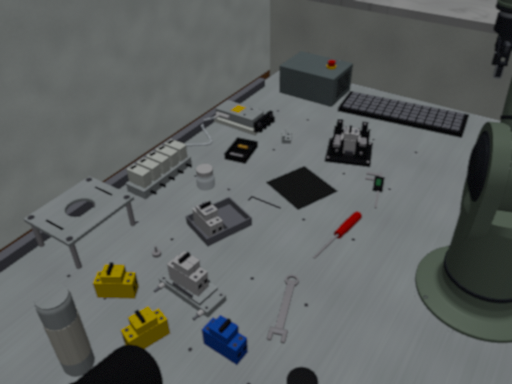

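The top view shows the fixture at about (400,213), the mat at (316,200), the tray at (225,163) with its empty bay on the right, and the slide with the blank at (142,196). I'll enlarge it to measure.

```bash
cat > h.py <<'E'
import numpy as np, cv2
from rig import bot
from scipy.spatial.transform import Rotation as R
np.set_printoptions(precision=4,suppress=True)
def tcp():
    s=bot.state(); q=np.array(s["eef_rot"]); T=np.eye(4)
    T[:3,:3]=R.from_quat(q[[1,2,3,0]]).as_matrix(); T[:3,3]=s["ee_pos"]; return T
def cam(n):
    T=tcp(); d=bot.snapshot(n)
    return d["pixels"],np.array(d["mtx"]),(np.array(d["pose"]) if "pose" in d else T@np.array(d["tool_from_camera"]))
def unproj(K,P,uv,z):
    r=P[:3,:3]@np.linalg.inv(K)@np.array([*uv,1.]); return P[:3,3]+r*(z-P[2,3])/r[2]
def proj(K,P,X):
    X=np.atleast_2d(X); c=(X-P[:3,3])@P[:3,:3]; p=c@K.T; return p[:,:2]/p[:,2:]
def pose_pts(x,y,yaw,L):
    L=np.atleast_2d(np.array(L,float)); c,s=np.cos(yaw),np.sin(yaw)
    return np.c_[x+c*L[:,0]-s*L[:,1],y+s*L[:,0]+c*L[:,1],L[:,2]]
def go(x,y,z,yaw,T=None):
    "shift (mm, tool axes) and yaw so that tool y axis lies along world direction yaw (mod pi)"
    T=tcp() if T is None else T
    d=T[:3,:3].T@(np.array([x,y,z])-T[:3,3])*1000
    cur=np.arctan2(T[1,1],T[0,1]); w=-((yaw-cur+np.pi/2)%np.pi-np.pi/2)
    print("go",d.round(1),"yaw",round(w,3)); return d,w
E
python3 - <<'E'
from h import *
im,K,P=cam("top"); np.savez("top.npz",im=im,K=K,P=P)
a=cv2.resize(im[130:255,85:265],None,fx=4,fy=4,interpolation=cv2.INTER_CUBIC)
b=cv2.resize(im[155:250,275:435],None,fx=5,fy=5,interpolation=cv2.INTER_CUBIC)
cv2.imwrite("pics/a.png",a);cv2.imwrite("pics/b.png",b)
for n,uv,z in [("fix",(400,213),.06),("mat",(316,200),.004),("tray",(225,163),.026),("slide",(142,196),.03)]: print(n,unproj(K,P,uv,z))
g=cv2.cvtColor(im,cv2.COLOR_BGR2GRAY)[155:245,275:360]
m=(g<60).astype(np.uint8); n,l,st,c=cv2.connectedComponentsWithStats(m); i=1+st[1:,4].argmax()
r=cv2.minAreaRect(np.argwhere(l==i)[:,::-1].astype(np.float32)); bx=cv2.boxPoints(r)+[275,155]
W=np.array([unproj(K,P,p,.004) for p in bx]);print(bx,W,W.mean(0),np.linalg.norm(np.diff(W,axis=0),axis=1))
E
```

```text
fix [ 0.4716 -0.3255  0.06  ]
mat [ 0.5104 -0.1184  0.004 ]
tray [0.612  0.1292 0.026 ]
slide [0.5251 0.3493 0.03  ]
[[282.6723 214.8969]
 [302.0401 165.8316]
 [348.3277 184.1031]
 [328.9599 233.1684]] [[ 0.4707 -0.0259  0.004 ]
 [ 0.6055 -0.082   0.004 ]
 [ 0.5533 -0.2091  0.004 ]
 [ 0.4194 -0.1516  0.004 ]] [ 0.5122 -0.1172  0.004 ] [0.146  0.1374 0.1458]
```

View pics/a.png

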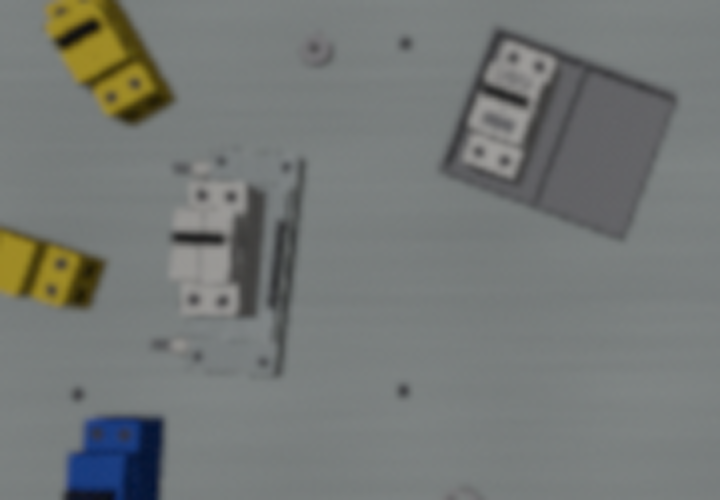

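View pics/b.png

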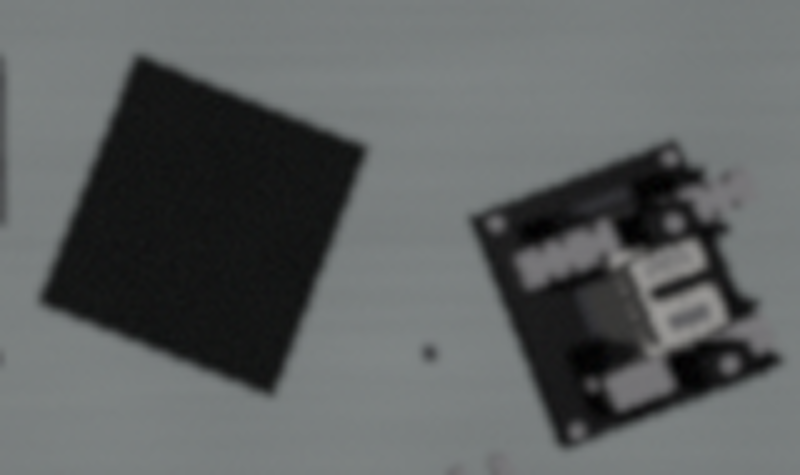

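The crops show the tray's corners at a:(497,28), (677,97), (625,240), (443,170), and its right bay is empty. The blank's toggle is at a:(199,239). The fixture has the comb bar at the top, b:(570,255), and the plain bar at the bottom, b:(640,385).

```bash
python3 - <<'E'
from h import *
d=np.load("top.npz");K,P=d["K"],d["P"]
def A(p,z): return unproj(K,P,(p[0]/4+85-.375,p[1]/4+130-.375),z)
def B(p,z): return unproj(K,P,(p[0]/5+275-.4,p[1]/5+155-.4),z)
def rect(f,ps,z):
    W=np.array([f(p,z) for p in ps]);e=np.roll(W,-1,0)-W
    print(W.mean(0),"len",np.linalg.norm(e,axis=1),"ang",np.degrees(np.arctan2(e[:,1],e[:,0])))
rect(A,[(497,28),(677,97),(625,240),(443,170)],.026)
rect(B,[(472,217),(672,143),(780,360),(565,445)],.012)
rect(B,[(137,57),(367,150),(273,393),(42,298)],.004)
a,b=A((173,238),.11),A((225,240),.11);print("blank toggle",(a+b)/2,a-b)
a,b=A((216,195),.078),A((209,300),.078);print("blank ends",(a+b)/2,np.degrees(np.arctan2(*(a-b)[1::-1])))
a,b=A((302,158),.036),A((279,375),.036);print("slide edge",np.linalg.norm(a-b),np.degrees(np.arctan2(*(a-b)[1::-1])))
E
cp top.npz keep.npz
```

```text
[0.6121 0.1299 0.026 ] len [0.1307 0.1031 0.1311 0.1031] ang [-111.7286  159.5851   68.2829  -20.6099]
[ 0.4727 -0.3434  0.012 ] len [0.1189 0.1309 0.1278 0.1325] ang [ -70.6093 -155.754   110.2742   20.3344]
[ 0.5122 -0.1173  0.004 ] len [0.1369 0.144  0.1362 0.1434] ang [-112.7964  157.1377   66.9793  -22.5753]
blank toggle [0.5364 0.343  0.11  ] [0.0016 0.0314 0.    ]
blank ends [0.5337 0.3451 0.078 ] -2.9427319354717523
slide edge 0.14386041487543938 -5.429307352200556
```

```bash
python3 - <<'E'
from h import *
go(.4727,-.3434,.26,np.radians(110))
E
```

```text
go [ 367.3 -170.4  -18. ] yaw -0.086
```

Request:
{"method": "servo_tool", "body": {"series": [{"jaw": 0.3,"translation": [120,-57,-10],"yaw": -0.03},{"jaw": 0.3,"translation": [180,-85,-15],"yaw": -0.05},{"jaw": 0.3,"translation": [367,-170,-18],"yaw": -0.086},{"jaw": 0.3,"translation": [367,-170,-18],"yaw": -0.086},{"jaw": 0.3,"translation": [367,-170,-18],"yaw": -0.086},{"jaw": 0.3,"translation": [367,-170,-18],"yaw": -0.086},{"jaw": 0.3,"translation": [367,-170,-18],"yaw": -0.086},{"jaw": 0.3,"translation": [367,-170,-18],"yaw": -0.086},{"jaw": 0.3,"translation": [367,-170,-18],"yaw": -0.086},{"jaw": 0.3,"translation": [367,-170,-18],"yaw": -0.086},{"jaw": 0.3,"translation": [367,-170,-18],"yaw": -0.086},{"jaw": 0.3,"translation": [367,-170,-18],"yaw": -0.086}], "newtons": 40}}

```text
time: 1.2
ee_pos: [0.4738, -0.3423, 0.2598]
eef_rot: [-0.001, 0.985, 0.175, -0.0]
wrist_force: [-1.0, -1.2, 0.2]
width: 0.703
```

```bash
python3 - <<'E'
from h import *
im,K,P=cam("wrist"); np.savez("w1.npz",im=im,K=K,P=P); s=bot.state()
print(tcp(),s["time"],s["width"]); cv2.imwrite("pics/w1.png",cv2.resize(im,None,fx=1.5,fy=1.5,interpolation=cv2.INTER_CUBIC))
E
```

```text
[[ 0.9395  0.3426 -0.0007  0.4726]
 [ 0.3426 -0.9395  0.0007 -0.3437]
 [-0.0005 -0.0009 -1.      0.2598]
 [ 0.      0.      0.      1.    ]] 1.25 0.6982309810564865
```

View pics/w1.png

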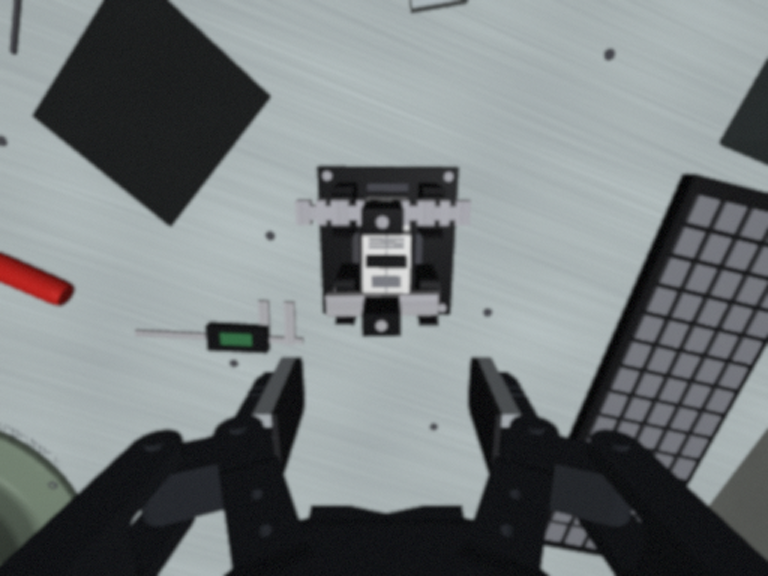

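The wrist view shows the comb bar at the top with its lug dot at (382,221), the plain bar below with its lug dot at (381,325), and the nose between them. The fixture is almost square to the tool.

```bash
python3 - <<'E'
from h import *
d=np.load("w1.npz");K,P=d["K"],d["P"]
U=lambda p,z:unproj(K,P,((p[0]+.5)/1.5-.5,(p[1]+.5)/1.5-.5),z)
c,p=U((382,221),.112),U((381.5,325.5),.112)
print(c,p,np.linalg.norm(c-p),"ang",np.degrees(np.arctan2(*(c-p)[1::-1])),(c+p)/2)
a=U((360,235),.082),U((411,235),.082),U((411,294),.082),U((361,294),.082)
print("nose",np.mean(a,0),np.linalg.norm(a[0]-a[1]),np.linalg.norm(a[1]-a[2]),np.degrees(np.arctan2(*(a[1]-a[2])[1::-1])))
for l,r,z in [((297,212),(470,210.5),.072),((319,167),(459,167),.012),((327,305),(440,303),.072)]:
    v=U(l,z)-U(r,z);print(np.linalg.norm(v),np.degrees(np.arctan2(v[1],v[0])))
E
```

```text
[ 0.5058 -0.3272  0.112 ] [ 0.4361 -0.3523  0.112 ] 0.07405208860121479 ang 19.78735249251171 [ 0.4709 -0.3398  0.112 ]
nose [ 0.471  -0.3426  0.082 ] 0.037330774845412924 0.04563288203844617 21.26811969041211
0.12848660636507347 110.73877532332183
0.11964119105936134 110.2323977669534
0.0899614819386331 111.35459801870367
```

Request:
{"method": "servo_tool", "body": {"series": [{"jaw": 0.3,"translation": [36,-3.5,40],"yaw": -0.009},{"jaw": 0.3,"translation": [36,-3.5,80],"yaw": -0.009},{"jaw": 0.3,"translation": [36,-3.5,110],"yaw": -0.009},{"jaw": 0.3,"translation": [36,-3.5,125],"yaw": -0.009},{"jaw": 0.3,"translation": [36,-3.5,140],"yaw": -0.009},{"jaw": 0.3,"translation": [36,-3.5,150],"yaw": -0.009},{"jaw": 0.3,"translation": [36,-3.5,158],"yaw": -0.009},{"jaw": 0.3,"translation": [36,-3.5,165],"yaw": -0.009},{"jaw": 0.3,"translation": [36,-3.5,165],"yaw": -0.009},{"jaw": 0.3,"translation": [36,-3.5,165],"yaw": -0.009}]}}

```text
time: 2.08
ee_pos: [0.5051, -0.3282, 0.0952]
eef_rot: [-0.0, 0.984, 0.178, -0.0]
wrist_force: [-0.4, -0.1, 0.7]
width: 0.7
```

```bash
python3 - <<'E'
from h import *
im,K,P=cam("wrist"); np.savez("w2.npz",im=im,K=K,P=P); s=bot.state()
print(tcp(),s["time"],s["width"],s["wrist_force"]); cv2.imwrite("pics/w2.png",im[60:330])
go(.505,-.328,.095,np.radians(110.5))
E
```

```text
[[ 0.9364  0.3509  0.      0.5053]
 [ 0.3509 -0.9364  0.0002 -0.3282]
 [ 0.0001 -0.0002 -1.      0.0955]
 [ 0.      0.      0.      1.    ]] 2.1333 0.6993836159102749 [-0.3002  0.3655  0.255 ]
go [-0.2 -0.3  0.5] yaw 0.001
```

View pics/w2.png

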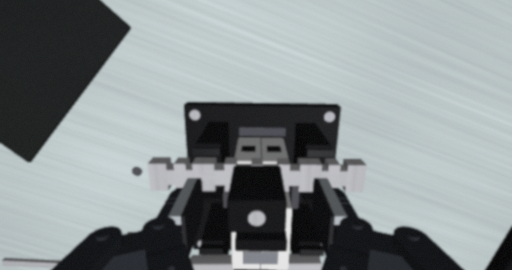

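The lug is centred between the pads, with its dot at (257,278). Closing on it.

Request:
{"method": "servo_tool", "body": {"series": [{"jaw": 0.8,"translation": [0,0,0],"yaw": 0},{"jaw": 0.8,"translation": [0,0,0],"yaw": 0},{"jaw": 0.8,"translation": [0,0,0],"yaw": 0},{"jaw": 0.8,"translation": [0,0,0],"yaw": 0},{"jaw": 0.8,"translation": [0,0,0],"yaw": 0},{"jaw": 0.8,"translation": [0,0,0],"yaw": 0}], "newtons": 50}}

```text
time: 2.63
ee_pos: [0.5056, -0.3284, 0.0963]
eef_rot: [0.0, 0.984, 0.178, 0.0]
wrist_force: [-1.6, 0.7, 7.6]
width: 0.315
```

```bash
python3 - <<'E'
from h import *
d=np.load("w2.npz"); print(unproj(d["K"],d["P"],(257,278),.112))
T=tcp(); s=bot.state(); print(T[:3,3],np.degrees(np.arctan2(T[1,1],T[0,1])),s["width"],s["wrist_force"],s["time"]); np.save("comb_fix.npy",T)
# mat targets from the pose after an 80 mm lift
T2=T.copy();T2[2,3]+=.08
for sx in (35,-35):
    q=pose_pts(.5122,-.1173,np.radians(-22.8),[[sx/1000,0,0]])[0]
    print(sx,q); go(q[0],q[1],T[2,3]-.058,np.radians(-22.8+90),T2)
E
```

```text
[ 0.5051 -0.328   0.112 ]
[ 0.5056 -0.3284  0.0963] -69.46608711823689 0.3149474681499505 [-1.6404  0.6833  7.5728] 2.6333
35 [ 0.5445 -0.1309  0.    ]
go [ 105.6 -171.5  138. ] yaw 0.756
-35 [ 0.4799 -0.1037  0.    ]
go [  54.7 -219.5  137.9] yaw 0.756
```

Request:
{"method": "servo_tool", "body": {"series": [{"jaw": 0.8,"translation": [0,0,-10],"yaw": 0},{"jaw": 0.8,"translation": [0,0,-30],"yaw": 0},{"jaw": 0.8,"translation": [0,0,-60],"yaw": 0},{"jaw": 0.8,"translation": [0,0,-80],"yaw": 0},{"jaw": 0.8,"translation": [15,-25,-80],"yaw": 0.1},{"jaw": 0.8,"translation": [33,-53,-80],"yaw": 0.2},{"jaw": 0.8,"translation": [51,-83,-80],"yaw": 0.32},{"jaw": 0.8,"translation": [69,-113,-80],"yaw": 0.44},{"jaw": 0.8,"translation": [87,-141,-75],"yaw": 0.56},{"jaw": 0.8,"translation": [99,-161,-65],"yaw": 0.68},{"jaw": 0.8,"translation": [105,-171,-50],"yaw": 0.756},{"jaw": 0.8,"translation": [105,-171,-40],"yaw": 0.756}]}}

```text
time: 3.63
ee_pos: [0.5445, -0.1277, 0.136]
eef_rot: [-0.001, 0.98, -0.198, 0.0]
wrist_force: [-0.2, 0.7, -1.8]
width: 0.32
```

```bash
python3 - <<'E'
from h import *
im,K,P=cam("wrist"); s=bot.state(); cv2.imwrite("pics/w3.png",im)
print(tcp()[:3,3],s["width"],s["wrist_force"],s["time"])
go(.5445,-.1309,.0383,np.radians(67.2))
E
```

```text
[ 0.5433 -0.1297  0.1344] 0.3193197526158636 [-2.3837  0.9525 -4.8234] 3.6833
go [ 1.7  0.6 96.1] yaw 0.003
```

View pics/w3.png

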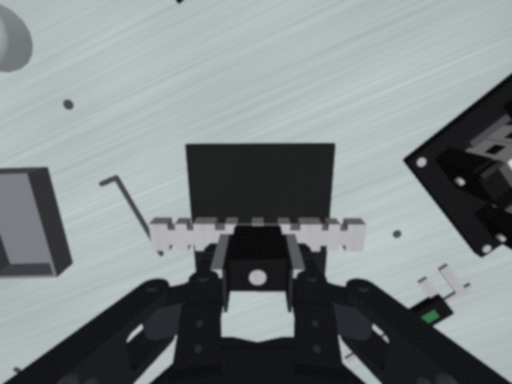

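The comb bar is held level, square to the mat and centred over it. Lowering.

Request:
{"method": "servo_tool", "body": {"series": [{"jaw": 0.8,"translation": [1.5,0.5,25],"yaw": 0.003},{"jaw": 0.8,"translation": [1.5,0.5,55],"yaw": 0.003},{"jaw": 0.8,"translation": [1.5,0.5,75],"yaw": 0.003},{"jaw": 0.8,"translation": [1.5,0.5,84],"yaw": 0.003},{"jaw": 0.8,"translation": [1.5,0.5,88],"yaw": 0.003},{"jaw": 0.8,"translation": [1.5,0.5,91],"yaw": 0.003},{"jaw": 0.8,"translation": [1.5,0.5,93],"yaw": 0.003},{"jaw": 0.8,"translation": [1.5,0.5,94.5],"yaw": 0.003},{"jaw": 0.8,"translation": [1.5,0.5,95.5],"yaw": 0.003},{"jaw": 0.8,"translation": [1.5,0.5,95.5],"yaw": 0.003}]}}

```text
time: 4.52
ee_pos: [0.5447, -0.1308, 0.0394]
eef_rot: [-0.0, 0.98, -0.197, -0.0]
wrist_force: [-0.1, -0.8, -1.0]
width: 0.315
```

```bash
python3 - <<'E'
from h import *
s=bot.state();print(tcp()[:3,3],s["width"],s["wrist_force"],s["time"])
go(.5445,-.1309,.0383,np.radians(67.2))
E
```

```text
[ 0.5447 -0.1308  0.0394] 0.3152832657535215 [-0.1172 -0.8048 -0.9647] 4.5167
go [-0.1  0.2  1.1] yaw 0.001
```

Request:
{"method": "servo_tool", "body": {"series": [{"jaw": 0.8,"translation": [0,0,0.6],"yaw": 0},{"jaw": 0.8,"translation": [0,0,1.2],"yaw": 0},{"jaw": 0.8,"translation": [0,0,1.2],"yaw": 0},{"jaw": 0.8,"translation": [0,0,1.2],"yaw": 0}]}}

```text
time: 4.85
ee_pos: [0.5448, -0.1307, 0.0383]
eef_rot: [-0.0, 0.98, -0.197, -0.0]
wrist_force: [0.6, 0.9, -0.2]
width: 0.319
```

```bash
python3 - <<'E'
from h import *
s=bot.state();T=tcp();print(T[:3,3],s["width"],s["wrist_force"],s["time"]);np.save("comb_mat.npy",T)
E
```

```text
[ 0.5448 -0.1307  0.0383] 0.31867001031764564 [ 0.6055  0.857  -0.2046] 4.85
```

Request:
{"method": "servo_tool", "body": {"series": [{"jaw": 0.8,"translation": [0,0,0.6],"yaw": 0},{"jaw": 0.8,"translation": [0,0,0.6],"yaw": 0},{"jaw": 0.6,"translation": [0,0,0.6],"yaw": 0},{"jaw": 0.3,"translation": [0,0,0.6],"yaw": 0},{"jaw": 0.3,"translation": [0,0,0.6],"yaw": 0},{"jaw": 0.3,"translation": [0,0,0.6],"yaw": 0},{"jaw": 0.3,"translation": [0,0,-10],"yaw": 0},{"jaw": 0.3,"translation": [0,0,-40],"yaw": 0},{"jaw": 0.3,"translation": [0,0,-80],"yaw": 0},{"jaw": 0.3,"translation": [0,0,-110],"yaw": 0},{"jaw": 0.3,"translation": [0,0,-110],"yaw": 0}]}}

```text
time: 5.77
ee_pos: [0.5473, -0.1314, 0.1546]
eef_rot: [-0.0, 0.98, -0.197, 0.004]
wrist_force: [1.1, -0.5, 0.2]
width: 0.699
```

```bash
python3 - <<'E'
from h import *
s=bot.state();print(tcp()[:3,3],s["width"],s["wrist_force"],s["time"])
go(.4368,-.353,.0955,np.radians(110.5))
E
```

```text
[ 0.5473 -0.1314  0.1546] 0.6994260485432432 [ 1.0745 -0.4958  0.1576] 5.7667
go [-16.5 247.2  58.5] yaw -0.755
```

Request:
{"method": "servo_tool", "body": {"series": [{"jaw": 0.3,"translation": [-2,33,0],"yaw": -0.11},{"jaw": 0.3,"translation": [-4,70,0],"yaw": -0.22},{"jaw": 0.3,"translation": [-7,105,0],"yaw": -0.34},{"jaw": 0.3,"translation": [-10,140,0],"yaw": -0.46},{"jaw": 0.3,"translation": [-12,175,0],"yaw": -0.58},{"jaw": 0.3,"translation": [-14,210,0],"yaw": -0.69},{"jaw": 0.3,"translation": [-16.5,240,5],"yaw": -0.755},{"jaw": 0.3,"translation": [-16.5,247,10],"yaw": -0.755},{"jaw": 0.3,"translation": [-16.5,247,10],"yaw": -0.755},{"jaw": 0.3,"translation": [-16.5,247,10],"yaw": -0.755}]}}

```text
time: 6.6
ee_pos: [0.4365, -0.3525, 0.1442]
eef_rot: [0.001, 0.984, 0.177, 0.004]
wrist_force: [-0.1, 1.2, -0.8]
width: 0.7
```

```bash
python3 - <<'E'
from h import *
im,K,P=cam("wrist"); np.savez("w4.npz",im=im,K=K,P=P)
s=bot.state();print(tcp()[:3,3],s["width"],s["wrist_force"],s["time"])
cv2.imwrite("pics/w4.png",im[150:384,100:420])
go(.4368,-.353,.0955,np.radians(110.5))
E
```

```text
[ 0.4371 -0.3518  0.1444] 0.6997695565352424 [0.7272 1.255  0.3205] 6.65
go [-1.   0.8 48.9] yaw -0.0
```

View pics/w4.png

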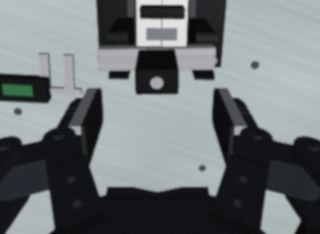

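The plain lug dot is at (257,233), centred between the fingers. Descending.

Request:
{"method": "servo_tool", "body": {"series": [{"jaw": 0.3,"translation": [-1,0.8,15],"yaw": 0},{"jaw": 0.3,"translation": [-1,0.8,28],"yaw": 0},{"jaw": 0.3,"translation": [-1,0.8,38],"yaw": 0},{"jaw": 0.3,"translation": [-1,0.8,45],"yaw": 0},{"jaw": 0.3,"translation": [-1,0.8,49],"yaw": 0},{"jaw": 0.3,"translation": [-1,0.8,49],"yaw": 0},{"jaw": 0.3,"translation": [-1,0.8,49],"yaw": 0}]}}

```text
time: 7.23
ee_pos: [0.4371, -0.3528, 0.0957]
eef_rot: [0.001, 0.984, 0.178, 0.004]
wrist_force: [-1.1, -0.3, 0.4]
width: 0.701
```

```bash
python3 - <<'E'
from h import *
d=np.load("w4.npz"); print(unproj(d["K"],d["P"],(257,233),.112))
s=bot.state();print(tcp()[:3,3],s["wrist_force"],s["time"])
E
```

```text
[ 0.4359 -0.3525  0.112 ]
[ 0.4371 -0.3528  0.0957] [-1.0676 -0.3409  0.4105] 7.2333
```

Request:
{"method": "servo_tool", "body": {"series": [{"jaw": 0.8,"translation": [0,0,0],"yaw": 0},{"jaw": 0.8,"translation": [0,0,0],"yaw": 0},{"jaw": 0.8,"translation": [0,0,0],"yaw": 0},{"jaw": 0.8,"translation": [0,0,0],"yaw": 0},{"jaw": 0.8,"translation": [0,0,0],"yaw": 0},{"jaw": 0.8,"translation": [0,0,0],"yaw": 0}]}}

```text
time: 7.73
ee_pos: [0.4373, -0.3529, 0.0963]
eef_rot: [0.001, 0.984, 0.178, 0.004]
wrist_force: [-2.1, 2.1, 7.4]
width: 0.32
```

```bash
python3 - <<'E'
from h import *
T=tcp(); s=bot.state(); print(T,np.degrees(np.arctan2(T[1,1],T[0,1])),s["width"],s["wrist_force"],s["time"]); np.save("plain_fix.npy",T)
go(.4799,-.1037,T[2,3]-.058,np.radians(67.2),T)
E
```

```text
[[ 0.9367  0.35    0.0086  0.4373]
 [ 0.35   -0.9367 -0.0012 -0.3529]
 [ 0.0076  0.0042 -1.      0.0963]
 [ 0.      0.      0.      1.    ]] -69.51288363695186 0.32023966641468543 [-2.1414  2.1024  7.45  ] 7.7333
go [ 126.7 -218.8   58.1] yaw 0.756
```

Request:
{"method": "servo_tool", "body": {"series": [{"jaw": 0.8,"translation": [0,0,-10],"yaw": 0},{"jaw": 0.8,"translation": [0,0,-30],"yaw": 0},{"jaw": 0.8,"translation": [0,0,-60],"yaw": 0},{"jaw": 0.8,"translation": [5,-8,-80],"yaw": 0},{"jaw": 0.8,"translation": [20,-35,-80],"yaw": 0.1},{"jaw": 0.8,"translation": [40,-69,-80],"yaw": 0.2},{"jaw": 0.8,"translation": [60,-103,-80],"yaw": 0.32},{"jaw": 0.8,"translation": [80,-138,-80],"yaw": 0.44},{"jaw": 0.8,"translation": [100,-172,-75],"yaw": 0.56},{"jaw": 0.8,"translation": [116,-200,-65],"yaw": 0.68},{"jaw": 0.8,"translation": [126.5,-219,-50],"yaw": 0.756},{"jaw": 0.8,"translation": [126.5,-219,-30],"yaw": 0.756}]}}

```text
time: 8.73
ee_pos: [0.4806, -0.098, 0.1274]
eef_rot: [-0.001, 0.98, -0.199, 0.006]
wrist_force: [1.2, -1.1, -1.7]
width: 0.32
```

```bash
python3 - <<'E'
from h import *
s=bot.state(); T=tcp();print(T[:3,3],s["width"],s["wrist_force"],s["time"])
go(.4799,-.1037,.0383,np.radians(67.2))
E
```

```text
[ 0.4806 -0.098   0.1274] 0.3202543631802497 [ 1.225  -1.0734 -1.7004] 8.7333
go [ 0.6  6.  89.1] yaw -0.002
```

Request:
{"method": "servo_tool", "body": {"series": [{"jaw": 0.8,"translation": [0.5,6,15],"yaw": -0.002},{"jaw": 0.8,"translation": [0.5,6,40],"yaw": -0.002},{"jaw": 0.8,"translation": [0.5,6,62],"yaw": -0.002},{"jaw": 0.8,"translation": [0.5,6,75],"yaw": -0.002},{"jaw": 0.8,"translation": [0.5,6,82],"yaw": -0.002},{"jaw": 0.8,"translation": [0.5,6,85],"yaw": -0.002},{"jaw": 0.8,"translation": [0.5,6,87],"yaw": -0.002},{"jaw": 0.8,"translation": [0.5,6,88],"yaw": -0.002},{"jaw": 0.8,"translation": [0.5,6,89],"yaw": -0.002},{"jaw": 0.8,"translation": [0.5,6,89],"yaw": -0.002},{"jaw": 0.8,"translation": [0.5,6,89],"yaw": -0.002}]}}

```text
time: 9.65
ee_pos: [0.4801, -0.1037, 0.0388]
eef_rot: [-0.001, 0.98, -0.198, 0.006]
wrist_force: [0.1, -0.4, -1.8]
width: 0.321
```

```bash
python3 - <<'E'
from h import *
s=bot.state(); T=tcp();print(T,s["width"],s["wrist_force"],s["time"])
E
```

```text
[[ 0.9218 -0.3874  0.0126  0.4801]
 [-0.3874 -0.9219  0.0003 -0.1037]
 [ 0.0115 -0.0052 -0.9999  0.0388]
 [ 0.      0.      0.      1.    ]] 0.32115230415135765 [ 0.0749 -0.4367 -1.763 ] 9.65
```

Request:
{"method": "servo_tool", "body": {"series": [{"jaw": 0.8,"translation": [0,0,0.4],"yaw": 0},{"jaw": 0.8,"translation": [0,0,0.8],"yaw": 0},{"jaw": 0.8,"translation": [0,0,1.2],"yaw": 0},{"jaw": 0.8,"translation": [0,0,1.2],"yaw": 0},{"jaw": 0.8,"translation": [0,0,1.2],"yaw": 0}]}}

```text
time: 10.07
ee_pos: [0.4804, -0.1037, 0.0384]
eef_rot: [-0.001, 0.98, -0.198, 0.007]
wrist_force: [-2.1, 2.3, 16.7]
width: 0.318
```

```bash
python3 - <<'E'
from h import *
s=bot.state(); T=tcp();print(T[:3,3],s["width"],s["wrist_force"],s["time"]);np.save("plain_mat.npy",T)
E
```

```text
[ 0.4804 -0.1037  0.0384] 0.3177871282780053 [-2.1001  2.3189 16.7397] 10.0667
```

Contact. Releasing and lifting, with settle rows before the call ends.

Request:
{"method": "servo_tool", "body": {"series": [{"jaw": 0.6,"translation": [0,0,0],"yaw": 0},{"jaw": 0.3,"translation": [0,0,0],"yaw": 0},{"jaw": 0.3,"translation": [0,0,0],"yaw": 0},{"jaw": 0.3,"translation": [0,0,0],"yaw": 0},{"jaw": 0.3,"translation": [0,0,-15],"yaw": 0},{"jaw": 0.3,"translation": [0,0,-40],"yaw": 0},{"jaw": 0.3,"translation": [0,0,-75],"yaw": 0},{"jaw": 0.3,"translation": [0,0,-105],"yaw": 0},{"jaw": 0.3,"translation": [0,0,-125],"yaw": 0},{"jaw": 0.3,"translation": [0,0,-130],"yaw": 0},{"jaw": 0.3,"translation": [0,0,-130],"yaw": 0},{"jaw": 0.3,"translation": [0,0,-130],"yaw": 0}]}}

```text
time: 11.07
ee_pos: [0.4785, -0.1037, 0.1679]
eef_rot: [-0.001, 0.98, -0.198, 0.006]
wrist_force: [-0.9, 0.0, -0.1]
width: 0.7
```

```bash
python3 - <<'E'
from h import *
s=bot.state(); T=tcp();print(T,s["width"],s["wrist_force"],s["time"])
go(.471,-.341,.17,np.radians(110.5))
E
```

```text
[[ 0.9218 -0.3873  0.0132  0.4785]
 [-0.3874 -0.9219  0.0002 -0.1037]
 [ 0.0121 -0.0053 -0.9999  0.1679]
 [ 0.      0.      0.      1.    ]] 0.6995915845002888 [-0.8716  0.0298 -0.0513] 11.0667
go [ 85.1 221.7  -2.3] yaw -0.756
```

Request:
{"method": "servo_tool", "body": {"series": [{"jaw": 0.3,"translation": [12,30,0],"yaw": -0.11},{"jaw": 0.3,"translation": [24,62,0],"yaw": -0.22},{"jaw": 0.3,"translation": [36,95,0],"yaw": -0.34},{"jaw": 0.3,"translation": [49,127,0],"yaw": -0.46},{"jaw": 0.3,"translation": [61,160,0],"yaw": -0.58},{"jaw": 0.3,"translation": [74,193,0],"yaw": -0.69},{"jaw": 0.3,"translation": [82,213,0],"yaw": -0.756},{"jaw": 0.3,"translation": [85,222,0],"yaw": -0.756},{"jaw": 0.3,"translation": [85,222,0],"yaw": -0.756},{"jaw": 0.3,"translation": [85,222,0],"yaw": -0.756},{"jaw": 0.3,"translation": [85,222,0],"yaw": -0.756}]}}

```text
time: 11.98
ee_pos: [0.4711, -0.3396, 0.167]
eef_rot: [0.0, 0.984, 0.178, 0.006]
wrist_force: [-0.1, 0.2, -0.8]
width: 0.699
```

```bash
python3 - <<'E'
from h import *
im,K,P=cam("wrist"); np.savez("w5.npz",im=im,K=K,P=P)
s=bot.state();print(tcp(),s["width"],s["time"])
cv2.imwrite("pics/w5.png",cv2.resize(im[110:300,130:390],None,fx=3,fy=3,interpolation=cv2.INTER_CUBIC))
go(.471,-.341,.056,np.radians(110.5))
E
```

```text
[[ 0.9361  0.3515  0.0128  0.4713]
 [ 0.3515 -0.9362  0.0012 -0.3395]
 [ 0.0124  0.0034 -0.9999  0.1673]
 [ 0.      0.      0.      1.    ]] 0.6993108535145425 12.0333
go [ -2.1   0.9 111.3] yaw 0.001
```

View pics/w5.png

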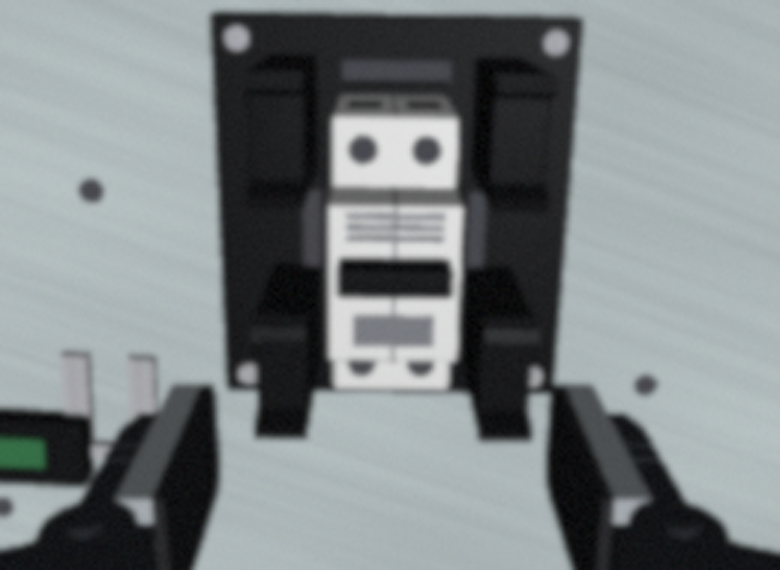

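Both bars are off. The nose top spans about (327–464, 205–362) in the crop. I'll calculate its centre.

```bash
python3 - <<'E'
from h import *
d=np.load("w5.npz");K,P=d["K"],d["P"]
U=lambda p,z:unproj(K,P,((p[0]+.5)/3-.5+130,(p[1]+.5)/3-.5+110),z)
a=[U(p,.082) for p in [(327,205),(465,205),(463,362),(328,362)]]
c=np.mean(a,0);print(c,np.linalg.norm(a[0]-a[1]),np.linalg.norm(a[1]-a[2]))
v=U((395,205),.082)-U((395,362),.082);print(np.degrees(np.arctan2(v[1],v[0])))
for l,r,z in [((212,14),(581,19),.012),((340,297),(450,297),.092)]:
    v=U(l,z)-U(r,z);print(np.degrees(np.arctan2(v[1],v[0])))
go(c[0],c[1],.056,np.radians(110.5))
E
```

```text
[ 0.4718 -0.3431  0.082 ] 0.036291517342943364 0.045183405408748434
20.84807252440716
109.8424538784643
110.55530176890878
go [ -2.1   3.2 111.3] yaw 0.001
```

Request:
{"method": "servo_tool", "body": {"series": [{"jaw": 0.3,"translation": [-2,2.5,30],"yaw": 0},{"jaw": 0.3,"translation": [-2,2.5,60],"yaw": 0},{"jaw": 0.3,"translation": [-2,2.5,85],"yaw": 0},{"jaw": 0.3,"translation": [-2,2.5,98],"yaw": 0},{"jaw": 0.3,"translation": [-2,2.5,106],"yaw": 0},{"jaw": 0.3,"translation": [-2,2.5,111],"yaw": 0},{"jaw": 0.3,"translation": [-2,2.5,111],"yaw": 0},{"jaw": 0.3,"translation": [-2,2.5,111],"yaw": 0},{"jaw": 0.7,"translation": [-2,2.5,111],"yaw": 0},{"jaw": 0.7,"translation": [-2,2.5,111],"yaw": 0},{"jaw": 0.7,"translation": [-2,2.5,111],"yaw": 0},{"jaw": 0.7,"translation": [-2,2.5,111],"yaw": 0}]}}

```text
time: 13.03
ee_pos: [0.4721, -0.3428, 0.0574]
eef_rot: [0.001, 0.984, 0.178, 0.007]
wrist_force: [-2.1, 1.0, 8.7]
width: 0.417
```

Request:
{"method": "servo_tool", "body": {"series": [{"jaw": 0.7,"translation": [0,0,0],"yaw": 0},{"jaw": 0.7,"translation": [0,0,0],"yaw": 0}]}}

```text
time: 13.2
ee_pos: [0.4723, -0.343, 0.058]
eef_rot: [0.001, 0.984, 0.178, 0.007]
wrist_force: [-0.9, 0.3, -2.7]
width: 0.416
```

```bash
python3 - <<'E'
from h import *
im,K,P=cam("wrist"); np.savez("w6.npz",im=im,K=K,P=P)
s=bot.state();T=tcp();np.save("brk_fix.npy",T);print(T,s["width"],s["wrist_force"],s["time"])
q=pose_pts(.6121,.1299,np.radians(-21.3),[[0,-.0345,0]])[0];print(q)
T[2,3]+=.10
go(q[0],q[1],T[2,3],np.radians(68.7),T)
E
```

```text
[[ 0.9362  0.3511  0.0145  0.4722]
 [ 0.3511 -0.9363 -0.     -0.343 ]
 [ 0.0136  0.0051 -0.9999  0.0578]
 [ 0.      0.      0.      1.    ]] 0.41547668056023085 [-0.0925 -0.2397 -2.5275] 13.25
[0.5996 0.0978 0.    ]
go [ 274.  -367.9    1.8] yaw 0.73
```

Request:
{"method": "servo_tool", "body": {"series": [{"jaw": 0.7,"translation": [0,0,-10],"yaw": 0},{"jaw": 0.7,"translation": [0,0,-30],"yaw": 0},{"jaw": 0.7,"translation": [0,0,-60],"yaw": 0},{"jaw": 0.7,"translation": [0,0,-90],"yaw": 0},{"jaw": 0.7,"translation": [10,-14,-100],"yaw": 0.05},{"jaw": 0.7,"translation": [28,-38,-100],"yaw": 0.12},{"jaw": 0.7,"translation": [50,-66,-100],"yaw": 0.2},{"jaw": 0.7,"translation": [72,-96,-100],"yaw": 0.28},{"jaw": 0.7,"translation": [94,-126,-100],"yaw": 0.36},{"jaw": 0.7,"translation": [116,-155,-100],"yaw": 0.44},{"jaw": 0.7,"translation": [130,-175,-100],"yaw": 0.5},{"jaw": 0.7,"translation": [137,-184,-100],"yaw": 0.5}]}}

```text
time: 14.25
ee_pos: [0.5353, -0.1183, 0.1595]
eef_rot: [-0.001, 0.997, -0.07, 0.008]
wrist_force: [-0.3, 1.1, -1.3]
width: 0.419
```

```bash
python3 - <<'E'
from h import *
s=bot.state();T=tcp();print(T,s["width"],s["wrist_force"],s["time"])
go(.5996,.0978,T[2,3],np.radians(68.7),T)
E
```

```text
[[ 0.99   -0.1403  0.0152  0.5353]
 [-0.1404 -0.9901  0.0013 -0.1183]
 [ 0.0149 -0.0035 -0.9999  0.1595]
 [ 0.      0.      0.      1.    ]] 0.4192432720551106 [-0.3193  1.12   -1.3184] 14.25
go [  33.4 -223.     1.3] yaw 0.231
```

Request:
{"method": "servo_tool", "body": {"series": [{"jaw": 0.7,"translation": [4,-25,0],"yaw": 0.04},{"jaw": 0.7,"translation": [9,-58,0],"yaw": 0.08},{"jaw": 0.7,"translation": [14,-95,0],"yaw": 0.13},{"jaw": 0.7,"translation": [20,-132,0],"yaw": 0.18},{"jaw": 0.7,"translation": [25,-168,0],"yaw": 0.21},{"jaw": 0.7,"translation": [30,-198,0],"yaw": 0.231},{"jaw": 0.7,"translation": [33,-216,0],"yaw": 0.231},{"jaw": 0.7,"translation": [33.5,-223,0],"yaw": 0.231},{"jaw": 0.7,"translation": [33.5,-223,20],"yaw": 0.231},{"jaw": 0.7,"translation": [33.5,-223,40],"yaw": 0.231},{"jaw": 0.7,"translation": [33.5,-223,50],"yaw": 0.231},{"jaw": 0.7,"translation": [33.5,-223,50],"yaw": 0.231}]}}

```text
time: 15.25
ee_pos: [0.5994, 0.0966, 0.109]
eef_rot: [-0.001, 0.983, -0.185, 0.006]
wrist_force: [-0.9, 0.3, -2.1]
width: 0.414
```

```bash
python3 - <<'E'
from h import *
im,K,P=cam("wrist"); np.savez("w7.npz",im=im,K=K,P=P)
s=bot.state();T=tcp();print(T,s["width"],s["wrist_force"],s["time"])
t,K2,P2=cam("top");cv2.imwrite("pics/w7.png",np.hstack([im,cv2.resize(t[120:210,180:270],(384,384),interpolation=cv2.INTER_CUBIC)])[:,::1][:, 150:896])
go(.5996,.0978,.0485,np.radians(68.7),T)
E
```

```text
[[ 0.9314 -0.3639  0.0136  0.6001]
 [-0.3639 -0.9314  0.0007  0.0968]
 [ 0.0124 -0.0056 -0.9999  0.1104]
 [ 0.      0.      0.      1.    ]] 0.4171454413197032 [ 0.3888 -0.1622 -2.5089] 15.3
go [-1.6 -0.4 61.9] yaw -0.001
```

View pics/w7.png

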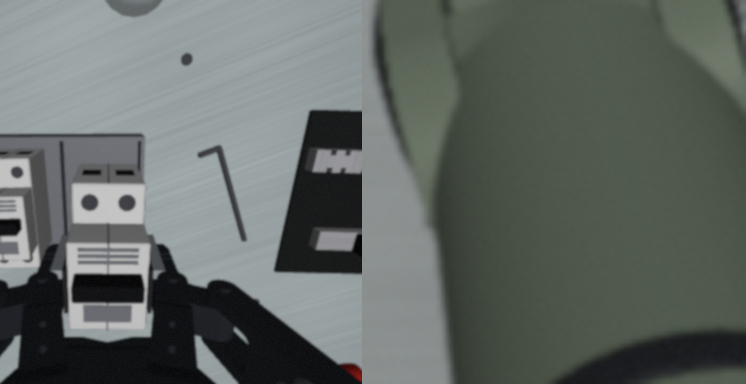

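The breaker hangs straight over the right-hand bay. The divider's far end is at about (212,140) and the outer corner at about (295,135) in wrist pixels. The top camera is blocked by the arm.

```bash
python3 - <<'E'
from h import *
d=np.load("w7.npz");K,P=d["K"],d["P"]
print(proj(K,P,pose_pts(.6121,.1299,np.radians(-21.3),[[.053,0,.026],[.053,-.0665,.026],[.053,.0665,.026]])))
a,b=unproj(K,P,(212,140),.026),unproj(K,P,(295,135),.026);print(a,b,np.linalg.norm(a-b),np.degrees(np.arctan2(*(a-b)[1::-1])))
E
```

```text
[[210.9313 138.2761]
 [299.6648 138.3799]
 [122.4412 138.1726]]
[0.66   0.1104 0.026 ] [0.641  0.0511 0.026 ] 0.06228040849764578 72.17348474278783
```

Request:
{"method": "servo_tool", "body": {"series": [{"jaw": 0.7,"translation": [-1.5,0,15],"yaw": 0},{"jaw": 0.7,"translation": [-1.5,0,32],"yaw": 0},{"jaw": 0.7,"translation": [-1.5,0,45],"yaw": 0},{"jaw": 0.7,"translation": [-1.5,0,53],"yaw": 0},{"jaw": 0.7,"translation": [-1.5,0,56],"yaw": 0},{"jaw": 0.7,"translation": [-1.5,0,58],"yaw": 0},{"jaw": 0.7,"translation": [-1.5,0,59],"yaw": 0},{"jaw": 0.7,"translation": [-1.5,0,60],"yaw": 0},{"jaw": 0.7,"translation": [-1.5,0,60.5],"yaw": 0},{"jaw": 0.7,"translation": [-1.5,0,61],"yaw": 0},{"jaw": 0.7,"translation": [-1.5,0,61],"yaw": 0}]}}

```text
time: 16.27
ee_pos: [0.6003, 0.0977, 0.0505]
eef_rot: [-0.002, 0.983, -0.185, 0.007]
wrist_force: [-0.2, -0.0, -1.8]
width: 0.415
```

Request:
{"method": "servo_tool", "body": {"series": [{"jaw": 0.7,"translation": [0,0,0.4],"yaw": 0},{"jaw": 0.7,"translation": [0,0,0.8],"yaw": 0},{"jaw": 0.7,"translation": [0,0,0.8],"yaw": 0}]}}

```text
time: 16.52
ee_pos: [0.6003, 0.0978, 0.0497]
eef_rot: [-0.002, 0.983, -0.185, 0.007]
wrist_force: [-0.5, -0.4, -2.5]
width: 0.414
```

Request:
{"method": "servo_tool", "body": {"series": [{"jaw": 0.7,"translation": [0,0,0.4],"yaw": 0},{"jaw": 0.7,"translation": [0,0,0.8],"yaw": 0},{"jaw": 0.7,"translation": [0,0,1.2],"yaw": 0},{"jaw": 0.7,"translation": [0,0,1.2],"yaw": 0},{"jaw": 0.7,"translation": [0,0,1.2],"yaw": 0}]}}

```text
time: 16.93
ee_pos: [0.6004, 0.0978, 0.0486]
eef_rot: [-0.002, 0.983, -0.185, 0.008]
wrist_force: [-1.2, -0.1, 1.7]
width: 0.419
```

Request:
{"method": "servo_tool", "body": {"series": [{"jaw": 0.7,"translation": [0,0,0.5],"yaw": 0},{"jaw": 0.55,"translation": [0,0,0.5],"yaw": 0},{"jaw": 0.45,"translation": [0,0,0.5],"yaw": 0},{"jaw": 0.42,"translation": [0,0,0.5],"yaw": 0},{"jaw": 0.42,"translation": [0,0,0.5],"yaw": 0},{"jaw": 0.42,"translation": [0,0,-12],"yaw": 0},{"jaw": 0.42,"translation": [0,0,-35],"yaw": 0},{"jaw": 0.42,"translation": [0,0,-65],"yaw": 0},{"jaw": 0.42,"translation": [0,0,-95],"yaw": 0},{"jaw": 0.42,"translation": [0,0,-115],"yaw": 0},{"jaw": 0.42,"translation": [0,0,-120],"yaw": 0},{"jaw": 0.42,"translation": [0,0,-120],"yaw": 0}]}}

```text
time: 17.93
ee_pos: [0.5993, 0.0977, 0.171]
eef_rot: [-0.003, 0.983, -0.185, 0.009]
wrist_force: [0.4, -0.3, -0.5]
width: 0.581
```

```bash
python3 - <<'E'
from h import *
im,K,P=cam("wrist");cv2.imwrite("pics/w8.png",im); np.savez("w8.npz",im=im,K=K,P=P)
s=bot.state();T=tcp();print(T,s["width"],s["wrist_force"],s["time"])
go(.535,.344,.18,np.radians(85.7),T)
E
```

```text
[[ 0.9313 -0.3638  0.0168  0.5986]
 [-0.3639 -0.9314  0.0016  0.0976]
 [ 0.0151 -0.0076 -0.9999  0.1694]
 [ 0.      0.      0.      1.    ]] 0.5817381948446458 [-0.2983 -0.6393 -0.2806] 17.9833
go [-148.8 -206.4  -11.3] yaw -0.297
```

Request:
{"method": "servo_tool", "body": {"series": [{"jaw": 0.35,"translation": [-15,-20,-10],"yaw": -0.03},{"jaw": 0.35,"translation": [-35,-48,-11],"yaw": -0.08},{"jaw": 0.35,"translation": [-57,-79,-11],"yaw": -0.13},{"jaw": 0.35,"translation": [-80,-110,-11],"yaw": -0.18},{"jaw": 0.35,"translation": [-102,-142,-11],"yaw": -0.22},{"jaw": 0.35,"translation": [-123,-170,-11],"yaw": -0.26},{"jaw": 0.35,"translation": [-138,-192,-11],"yaw": -0.297},{"jaw": 0.35,"translation": [-146,-203,-11],"yaw": -0.297},{"jaw": 0.35,"translation": [-149,-206,-11],"yaw": -0.297},{"jaw": 0.35,"translation": [-149,-206,-11],"yaw": -0.297},{"jaw": 0.35,"translation": [-149,-206,-11],"yaw": -0.297}]}}

```text
time: 18.9
ee_pos: [0.535, 0.3421, 0.1791]
eef_rot: [-0.0, 0.999, -0.039, 0.008]
wrist_force: [1.0, -0.4, -0.2]
width: 0.65
```

```bash
python3 - <<'E'
from h import *
im,K,P=cam("wrist"); np.savez("w9.npz",im=im,K=K,P=P)
s=bot.state();print(tcp(),s["width"],s["time"])
a=np.load("w8.npz")["im"]
cv2.imwrite("pics/w9.png",np.vstack([cv2.resize(im[100:290,130:390],None,fx=2,fy=2,interpolation=cv2.INTER_CUBIC),a[140:340,:][:, :520] if 0 else cv2.resize(a[120:330],(520,213))]))
E
```

```text
[[ 0.9968 -0.0777  0.0165  0.5353]
 [-0.0778 -0.997   0.0003  0.3418]
 [ 0.0165 -0.0016 -0.9999  0.1793]
 [ 0.      0.      0.      1.    ]] 0.6480171136846496 18.95
```

View pics/w9.png

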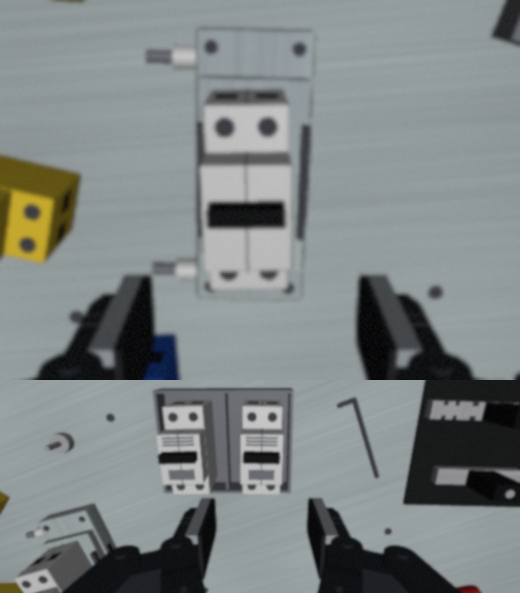

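The marked breaker stands square in the tray bay, and both bars lie on the mat. The blank's nose spans (201–291, 165–272) in the crop, with its toggle centred at about (246,215).

```bash
python3 - <<'E'
from h import *
d=np.load("w9.npz");K,P=d["K"],d["P"]
U=lambda p,z:unproj(K,P,((p[0]+.5)/2-.5+130,(p[1]+.5)/2-.5+100),z)
a=[U(p,.1) for p in [(201,165),(292,165),(291,272),(202.5,272)]]
c=np.mean(a,0);print(c,np.linalg.norm(a[0]-a[1]),np.linalg.norm(a[1]-a[2]))
v=U((246.5,165),.1)-U((246.5,272),.1);print(np.degrees(np.arctan2(v[1],v[0])))
v=a[0]-a[1];print(np.degrees(np.arctan2(v[1],v[0])))
tb=U((246.5,215.5),.11);print("toggle blank",tb)
d5=np.load("w5.npz")
tm=unproj(d5["K"],d5["P"],((395.5)/3-.5+130,(280)/3-.5+110),.092);print("toggle marked",tm,"nose",(.4718,-.3431))
u=np.array([np.cos(np.radians(20.5)),np.sin(np.radians(20.5))]);print(u@(tm[:2]-[.4718,-.3431]))
u=np.array([np.cos(np.radians(-4.5)),np.sin(np.radians(-4.5))]);print(u@(tb[:2]-c[:2]))
go(c[0],c[1],.0755,np.radians(85.5))
E
```

```text
[0.5329 0.3461 0.1   ] 0.03510134094857016 0.045349816167223486
-4.617109318846826
85.6604964114771
toggle blank [0.5385 0.3455 0.11  ]
toggle marked [ 0.4767 -0.3409  0.092 ] nose (0.4718, -0.3431)
0.005371149663185575
0.00563826777932422
go [ -4.4  -3.9 103.8] yaw 0.001
```

Request:
{"method": "servo_tool", "body": {"series": [{"jaw": 0.35,"translation": [-4.4,-3.9,25],"yaw": 0},{"jaw": 0.35,"translation": [-4.4,-3.9,55],"yaw": 0},{"jaw": 0.35,"translation": [-4.4,-3.9,80],"yaw": 0},{"jaw": 0.35,"translation": [-4.4,-3.9,93],"yaw": 0},{"jaw": 0.35,"translation": [-4.4,-3.9,100],"yaw": 0},{"jaw": 0.35,"translation": [-4.4,-3.9,104],"yaw": 0},{"jaw": 0.35,"translation": [-4.4,-3.9,104],"yaw": 0},{"jaw": 0.35,"translation": [-4.4,-3.9,104],"yaw": 0},{"jaw": 0.7,"translation": [-4.4,-3.9,104],"yaw": 0},{"jaw": 0.7,"translation": [-4.4,-3.9,104],"yaw": 0},{"jaw": 0.7,"translation": [-4.4,-3.9,104],"yaw": 0},{"jaw": 0.7,"translation": [-4.4,-3.9,104],"yaw": 0}]}}

```text
time: 19.95
ee_pos: [0.5334, 0.3464, 0.0765]
eef_rot: [-0.001, 0.999, -0.039, 0.009]
wrist_force: [-1.2, -2.2, 7.0]
width: 0.413
```

Request:
{"method": "servo_tool", "body": {"series": [{"jaw": 0.7,"translation": [0,0,0],"yaw": 0},{"jaw": 0.7,"translation": [0,0,0],"yaw": 0}]}}

```text
time: 20.12
ee_pos: [0.5336, 0.3465, 0.0771]
eef_rot: [-0.001, 0.999, -0.039, 0.009]
wrist_force: [-0.1, 0.2, -1.8]
width: 0.414
```

```bash
python3 - <<'E'
from h import *
im,K,P=cam("wrist"); np.savez("w10.npz",im=im,K=K,P=P)
s=bot.state();T=tcp();np.save("brk_slide.npy",T);print(T,s["width"],s["wrist_force"],s["time"])
# compare toggle/nose rows with marked breaker in grip: template-match dark toggle
a=np.load("w6.npz")["im"];g=[cv2.cvtColor(x,cv2.COLOR_BGR2GRAY) for x in (a,im)]
for y0,y1,x0,x1 in [(150,260,205,310),(250,300,205,310)]:
    r=cv2.matchTemplate(g[1],g[0][y0:y1,x0:x1],cv2.TM_CCOEFF_NORMED);_,v,_,l=cv2.minMaxLoc(r);print(v,l[0]-x0,l[1]-y0)
cv2.imwrite("pics/w10.png",np.hstack([x[130:384,130:390] for x in (a,im)]))
T[2,3]+=.10; F=np.load("brk_fix.npy")
go(F[0,3],F[1,3],T[2,3],np.radians(110.5),T)
E
```

```text
[[ 0.9968 -0.0779  0.0182  0.5334]
 [-0.0779 -0.997   0.0014  0.3464]
 [ 0.018  -0.0028 -0.9998  0.0768]
 [ 0.      0.      0.      1.    ]] 0.41911939918344965 [-0.0818 -0.949  -2.6476] 20.1667
0.5098215937614441 0 -1
0.962628960609436 0 -2
go [ -7.3 692.1  -2.1] yaw -0.436
```

View pics/w10.png

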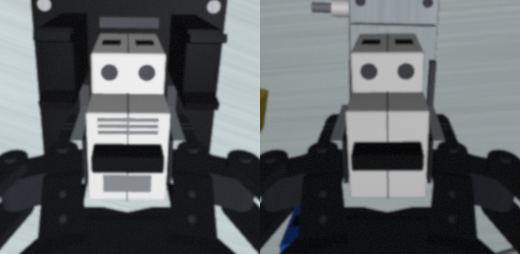

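Request:
{"method": "servo_tool", "body": {"series": [{"jaw": 0.7,"translation": [0,0,-10],"yaw": 0},{"jaw": 0.7,"translation": [0,0,-30],"yaw": 0},{"jaw": 0.7,"translation": [0,0,-60],"yaw": 0},{"jaw": 0.7,"translation": [0,10,-90],"yaw": 0},{"jaw": 0.7,"translation": [0,30,-100],"yaw": -0.03},{"jaw": 0.7,"translation": [-1,60,-100],"yaw": -0.06},{"jaw": 0.7,"translation": [-1,95,-100],"yaw": -0.1},{"jaw": 0.7,"translation": [-2,132,-100],"yaw": -0.14},{"jaw": 0.7,"translation": [-2,168,-100],"yaw": -0.18},{"jaw": 0.7,"translation": [-3,198,-100],"yaw": -0.2},{"jaw": 0.7,"translation": [-3,216,-100],"yaw": -0.2},{"jaw": 0.7,"translation": [-3,220,-100],"yaw": -0.2}]}}

```text
time: 21.17
ee_pos: [0.5114, 0.1232, 0.177]
eef_rot: [0.001, 0.998, 0.059, 0.009]
wrist_force: [0.9, -0.3, -3.6]
width: 0.416
```

```bash
python3 - <<'E'
from h import *
s=bot.state();T=tcp();print(T,s["width"],s["wrist_force"],s["time"]); F=np.load("brk_fix.npy")
go(F[0,3],F[1,3],.18,np.radians(110.5),T)
E
```

```text
[[ 0.9929  0.1177  0.0185  0.5114]
 [ 0.1177 -0.993  -0.      0.1232]
 [ 0.0184  0.0022 -0.9998  0.177 ]
 [ 0.      0.      0.      1.    ]] 0.4158557518453572 [ 0.8766 -0.3192 -3.6477] 21.1667
go [-93.7 458.3  -3.8] yaw -0.24
```

Request:
{"method": "servo_tool", "body": {"series": [{"jaw": 0.7,"translation": [-4,20,0],"yaw": -0.02},{"jaw": 0.7,"translation": [-10,50,0],"yaw": -0.04},{"jaw": 0.7,"translation": [-18,88,0],"yaw": -0.07},{"jaw": 0.7,"translation": [-26,127,0],"yaw": -0.1},{"jaw": 0.7,"translation": [-34,167,0],"yaw": -0.13},{"jaw": 0.7,"translation": [-42,207,-1],"yaw": -0.15},{"jaw": 0.7,"translation": [-50,246,-2],"yaw": -0.18},{"jaw": 0.7,"translation": [-58,285,-3],"yaw": -0.2},{"jaw": 0.7,"translation": [-66,322,-3],"yaw": -0.22},{"jaw": 0.7,"translation": [-71,345,-3],"yaw": -0.22},{"jaw": 0.7,"translation": [-74,360,-3],"yaw": -0.22},{"jaw": 0.7,"translation": [-74,360,-3],"yaw": -0.22}]}}

```text
time: 22.17
ee_pos: [0.4798, -0.2463, 0.1799]
eef_rot: [0.002, 0.986, 0.166, 0.009]
wrist_force: [-1.1, -1.3, -2.5]
width: 0.412
```

```bash
python3 - <<'E'
from h import *
s=bot.state();T=tcp();print(T,s["width"],s["wrist_force"],s["time"]); F=np.load("brk_fix.npy")
go(F[0,3],F[1,3],.10,np.radians(110.5),T)
E
```

```text
[[ 0.9446  0.3277  0.0188  0.4798]
 [ 0.3278 -0.9448 -0.0014 -0.2463]
 [ 0.0173  0.0075 -0.9998  0.1799]
 [ 0.      0.      0.      1.    ]] 0.4124843256625447 [-1.0866 -1.3333 -2.4522] 22.1667
go [-40.2  88.2  79.9] yaw -0.024
```

Request:
{"method": "servo_tool", "body": {"series": [{"jaw": 0.7,"translation": [-9,20,0],"yaw": -0.01},{"jaw": 0.7,"translation": [-22,48,0],"yaw": -0.024},{"jaw": 0.7,"translation": [-34,74,0],"yaw": -0.024},{"jaw": 0.7,"translation": [-39,85,0],"yaw": -0.024},{"jaw": 0.7,"translation": [-40.5,88,0],"yaw": -0.024},{"jaw": 0.7,"translation": [-40.5,88,0],"yaw": -0.024},{"jaw": 0.7,"translation": [-40.5,88,20],"yaw": -0.024},{"jaw": 0.7,"translation": [-40.5,88,45],"yaw": -0.024},{"jaw": 0.7,"translation": [-40.5,88,70],"yaw": -0.024},{"jaw": 0.7,"translation": [-40.5,88,85],"yaw": -0.024},{"jaw": 0.7,"translation": [-40.5,88,90],"yaw": -0.024},{"jaw": 0.7,"translation": [-40.5,88,90],"yaw": -0.024}]}}

```text
time: 23.17
ee_pos: [0.4723, -0.3411, 0.0891]
eef_rot: [0.002, 0.984, 0.179, 0.009]
wrist_force: [-0.6, -0.3, -3.0]
width: 0.415
```

```bash
python3 - <<'E'
from h import *
im,K,P=cam("wrist"); np.savez("w11.npz",im=im,K=K,P=P);cv2.imwrite("pics/w11.png",im[80:384])
s=bot.state();T=tcp();print(T,s["width"],s["wrist_force"],s["time"]); F=np.load("brk_fix.npy")
go(F[0,3],F[1,3],.0588,np.radians(110.5),T)
E
```

```text
[[ 0.936   0.3514  0.0188  0.4726]
 [ 0.3515 -0.9362 -0.001  -0.3418]
 [ 0.0173  0.0075 -0.9998  0.0902]
 [ 0.      0.      0.      1.    ]] 0.4104972093032446 [ 1.2863  0.3866 -2.5081] 23.2167
go [-1.3  0.7 31.4] yaw 0.001
```

View pics/w11.png

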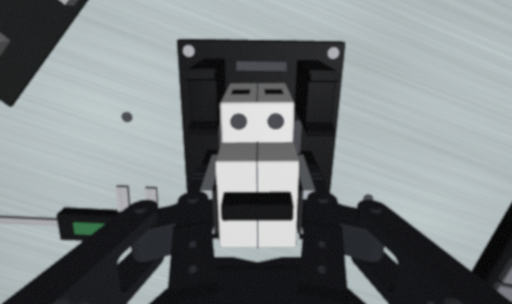

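The blank hangs square and centred over the pocket. Lowering slowly.

Request:
{"method": "servo_tool", "body": {"series": [{"jaw": 0.7,"translation": [-1.3,0.7,3],"yaw": 0},{"jaw": 0.7,"translation": [-1.3,0.7,8],"yaw": 0},{"jaw": 0.7,"translation": [-1.3,0.7,13],"yaw": 0},{"jaw": 0.7,"translation": [-1.3,0.7,17],"yaw": 0},{"jaw": 0.7,"translation": [-1.3,0.7,21],"yaw": 0},{"jaw": 0.7,"translation": [-1.3,0.7,24],"yaw": 0},{"jaw": 0.7,"translation": [-1.3,0.7,26.5],"yaw": 0},{"jaw": 0.7,"translation": [-1.3,0.7,28.5],"yaw": 0},{"jaw": 0.7,"translation": [-1.3,0.7,29.5],"yaw": 0},{"jaw": 0.7,"translation": [-1.3,0.7,30.5],"yaw": 0},{"jaw": 0.7,"translation": [-1.3,0.7,30.5],"yaw": 0}]}}

```text
time: 24.13
ee_pos: [0.4722, -0.3429, 0.0596]
eef_rot: [0.002, 0.984, 0.179, 0.009]
wrist_force: [-0.4, -0.1, -2.9]
width: 0.413
```

Request:
{"method": "servo_tool", "body": {"series": [{"jaw": 0.7,"translation": [0,0,0.5],"yaw": 0},{"jaw": 0.7,"translation": [0,0,1.0],"yaw": 0},{"jaw": 0.7,"translation": [0,0,1.0],"yaw": 0}]}}

```text
time: 24.38
ee_pos: [0.4723, -0.343, 0.0587]
eef_rot: [0.002, 0.984, 0.179, 0.009]
wrist_force: [-0.3, -1.2, -2.0]
width: 0.415
```

Request:
{"method": "servo_tool", "body": {"series": [{"jaw": 0.7,"translation": [0,0,0.5],"yaw": 0},{"jaw": 0.7,"translation": [0,0,1.0],"yaw": 0},{"jaw": 0.7,"translation": [0,0,1.4],"yaw": 0},{"jaw": 0.7,"translation": [0,0,1.4],"yaw": 0}]}}

```text
time: 24.72
ee_pos: [0.4724, -0.3431, 0.0585]
eef_rot: [0.002, 0.984, 0.179, 0.009]
wrist_force: [-6.6, 4.1, 23.2]
width: 0.417
```

Request:
{"method": "servo_tool", "body": {"series": [{"jaw": 0.6,"translation": [0,0,-0.5],"yaw": 0},{"jaw": 0.45,"translation": [0,0,-0.5],"yaw": 0},{"jaw": 0.35,"translation": [0,0,-0.5],"yaw": 0},{"jaw": 0.35,"translation": [0,0,-0.5],"yaw": 0},{"jaw": 0.35,"translation": [0,0,-12],"yaw": 0},{"jaw": 0.3,"translation": [0,0,-35],"yaw": 0},{"jaw": 0.3,"translation": [0,0,-65],"yaw": 0},{"jaw": 0.3,"translation": [0,0,-95],"yaw": 0},{"jaw": 0.3,"translation": [0,0,-115],"yaw": 0},{"jaw": 0.3,"translation": [0,0,-120],"yaw": 0},{"jaw": 0.3,"translation": [0,0,-120],"yaw": 0},{"jaw": 0.3,"translation": [0,0,-120],"yaw": 0}]}}

```text
time: 25.72
ee_pos: [0.4699, -0.3429, 0.1785]
eef_rot: [0.002, 0.984, 0.179, 0.009]
wrist_force: [0.1, 0.2, -0.9]
width: 0.7
```

```bash
python3 - <<'E'
from h import *
im,K,P=cam("wrist"); np.savez("w12.npz",im=im,K=K,P=P)
cv2.imwrite("pics/w12.png",cv2.resize(im[110:300,130:390],None,fx=2.5,fy=2.5,interpolation=cv2.INTER_CUBIC))
s=bot.state();T=tcp();print(T,s["width"],s["wrist_force"],s["time"]); F=np.load("comb_mat.npy")
go(F[0,3],F[1,3],.12,np.arctan2(F[1,1],F[0,1]),T)
E
```

```text
[[ 0.9361  0.3512  0.0182  0.4696]
 [ 0.3513 -0.9363 -0.0007 -0.3427]
 [ 0.0168  0.0071 -0.9998  0.1778]
 [ 0.      0.      0.      1.    ]] 0.6962024125475421 [ 1.066  -0.6149 -0.1081] 25.7667
go [ 143.8 -172.4   59. ] yaw 0.756
```

View pics/w12.png

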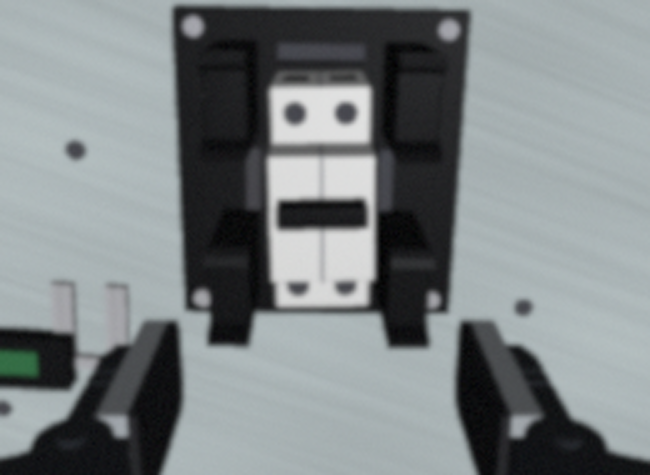

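The blank is seated squarely in the pocket, looking just as the marked one did. Next, the comb bar.

Request:
{"method": "servo_tool", "body": {"series": [{"jaw": 0.3,"translation": [20,-24,0],"yaw": 0.11},{"jaw": 0.3,"translation": [42,-50,0],"yaw": 0.22},{"jaw": 0.3,"translation": [64,-76,0],"yaw": 0.34},{"jaw": 0.3,"translation": [86,-103,5],"yaw": 0.46},{"jaw": 0.3,"translation": [108,-129,15],"yaw": 0.58},{"jaw": 0.3,"translation": [128,-154,30],"yaw": 0.69},{"jaw": 0.3,"translation": [140,-168,45],"yaw": 0.756},{"jaw": 0.3,"translation": [144,-172.5,56],"yaw": 0.756},{"jaw": 0.3,"translation": [144,-172.5,59],"yaw": 0.756},{"jaw": 0.3,"translation": [144,-172.5,59],"yaw": 0.756},{"jaw": 0.3,"translation": [144,-172.5,59],"yaw": 0.756}]}}

```text
time: 26.68
ee_pos: [0.5444, -0.1323, 0.12]
eef_rot: [-0.001, 0.98, -0.197, 0.009]
wrist_force: [0.5, 0.1, -0.3]
width: 0.698
```

```bash
python3 - <<'E'
from h import *
im,K,P=cam("wrist"); np.savez("w13.npz",im=im,K=K,P=P)
s=bot.state();T=tcp();print(T,s["width"],s["wrist_force"],s["time"]); F=np.load("comb_mat.npy")
go(F[0,3],F[1,3],F[2,3],np.arctan2(F[1,1],F[0,1]),T)
# lug dot: bright blob near expected pixel
p=proj(K,P,[[F[0,3],F[1,3],.054]])[0];print("expected dot",p)
g=cv2.cvtColor(im,cv2.COLOR_BGR2GRAY);x,y=p.astype(int);w=g[y-14:y+15,x-14:x+15];m=(w>110).astype(np.uint8)
n,l,st,c=cv2.connectedComponentsWithStats(m)
for i in range(1,n):
    if 15<st[i,4]<200: print(c[i]+[x-14,y-14],st[i,4],unproj(K,P,c[i]+[x-14,y-14],.054))
E
```

```text
[[ 0.9216 -0.3877  0.0183  0.5446]
 [-0.3877 -0.9218 -0.0013 -0.1324]
 [ 0.0174 -0.0059 -0.9998  0.1204]
 [ 0.      0.      0.      1.    ]] 0.6998022893288839 [1.3117 0.2622 0.5707] 26.7333
go [-1.9 -1.1 82.1] yaw -0.001
expected dot [256.271  213.0846]
[255.4045 213.5506] 89 [ 0.5447 -0.13    0.054 ]
```

Request:
{"method": "servo_tool", "body": {"series": [{"jaw": 0.3,"translation": [-1.9,-1.1,20],"yaw": 0},{"jaw": 0.3,"translation": [-1.9,-1.1,45],"yaw": 0},{"jaw": 0.3,"translation": [-1.9,-1.1,63],"yaw": 0},{"jaw": 0.3,"translation": [-1.9,-1.1,74],"yaw": 0},{"jaw": 0.3,"translation": [-1.9,-1.1,80],"yaw": 0},{"jaw": 0.3,"translation": [-1.9,-1.1,82],"yaw": 0},{"jaw": 0.3,"translation": [-1.9,-1.1,82],"yaw": 0},{"jaw": 0.3,"translation": [-1.9,-1.1,82],"yaw": 0},{"jaw": 0.8,"translation": [-1.9,-1.1,82],"yaw": 0},{"jaw": 0.8,"translation": [-1.9,-1.1,82],"yaw": 0},{"jaw": 0.8,"translation": [-1.9,-1.1,82],"yaw": 0},{"jaw": 0.8,"translation": [-1.9,-1.1,82],"yaw": 0}]}}

```text
time: 27.73
ee_pos: [0.5452, -0.1309, 0.0392]
eef_rot: [-0.001, 0.98, -0.198, 0.01]
wrist_force: [-1.6, 1.0, 9.0]
width: 0.319
```

Request:
{"method": "servo_tool", "body": {"series": [{"jaw": 0.8,"translation": [0,0,0],"yaw": 0},{"jaw": 0.8,"translation": [0,0,0],"yaw": 0},{"jaw": 0.8,"translation": [0,0,0],"yaw": 0}]}}

```text
time: 27.98
ee_pos: [0.5452, -0.1308, 0.0392]
eef_rot: [-0.001, 0.98, -0.198, 0.01]
wrist_force: [0.4, 0.5, -0.0]
width: 0.317
```

```bash
python3 - <<'E'
from h import *
s=bot.state();T=tcp();print(T,s["width"],s["wrist_force"],s["time"]); np.save("comb_re.npy",T); M=np.load("comb_mat.npy"); F=np.load("comb_fix.npy")
print("shift vs set-down, tool mm",(M[:3,:3].T@(T[:3,3]-M[:3,3])*1000))
go(F[0,3],F[1,3],.175,np.arctan2(F[1,1],F[0,1]),T)
E
```

```text
[[ 0.9216 -0.3876  0.0194  0.5452]
 [-0.3876 -0.9218 -0.0015 -0.1308]
 [ 0.0184 -0.0061 -0.9998  0.0392]
 [ 0.      0.      0.      1.    ]] 0.3169901911623025 [ 0.4476  0.4662 -0.042 ] 27.9833
shift vs set-down, tool mm [ 0.3591 -0.1087 -0.8975]
go [  42.6  196.8 -136.3] yaw -0.756
```

Request:
{"method": "servo_tool", "body": {"series": [{"jaw": 0.8,"translation": [0,0,-10],"yaw": 0},{"jaw": 0.8,"translation": [0,0,-35],"yaw": 0},{"jaw": 0.8,"translation": [0,0,-70],"yaw": 0},{"jaw": 0.8,"translation": [2,10,-105],"yaw": -0.03},{"jaw": 0.8,"translation": [8,38,-125],"yaw": -0.14},{"jaw": 0.8,"translation": [15,70,-136],"yaw": -0.26},{"jaw": 0.8,"translation": [22,103,-136],"yaw": -0.38},{"jaw": 0.8,"translation": [30,137,-136],"yaw": -0.5},{"jaw": 0.8,"translation": [37,170,-136],"yaw": -0.62},{"jaw": 0.8,"translation": [41,190,-136],"yaw": -0.72},{"jaw": 0.8,"translation": [42.6,197,-136],"yaw": -0.756},{"jaw": 0.8,"translation": [42.6,197,-136],"yaw": -0.756}]}}

```text
time: 28.98
ee_pos: [0.5041, -0.3313, 0.1752]
eef_rot: [0.003, 0.984, 0.177, 0.009]
wrist_force: [0.9, -0.9, -2.1]
width: 0.317
```

```bash
python3 - <<'E'
from h import *
s=bot.state();T=tcp();print(T,s["width"],s["wrist_force"],s["time"]); F=np.load("comb_fix.npy")
t=F[:3,3]+F[:3,0]*.0004
go(t[0],t[1],.130,np.arctan2(F[1,1],F[0,1]),T)
go(t[0],t[1],.0972,np.arctan2(F[1,1],F[0,1]),T)
E
```

```text
[[ 0.9371  0.3486  0.019   0.5041]
 [ 0.3487 -0.9372 -0.0024 -0.3313]
 [ 0.017   0.0089 -0.9998  0.1752]
 [ 0.      0.      0.      1.    ]] 0.3167287020011336 [ 0.896  -0.9372 -2.0513] 28.9833
go [ 2.  -2.5 45.2] yaw -0.002
go [ 1.4 -2.8 78. ] yaw -0.002
```

Request:
{"method": "servo_tool", "body": {"series": [{"jaw": 0.8,"translation": [1.5,-2.8,10],"yaw": -0.002},{"jaw": 0.8,"translation": [1.5,-2.8,28],"yaw": -0.002},{"jaw": 0.8,"translation": [1.5,-2.8,42],"yaw": -0.002},{"jaw": 0.8,"translation": [1.5,-2.8,52],"yaw": -0.002},{"jaw": 0.8,"translation": [1.5,-2.8,58],"yaw": -0.002},{"jaw": 0.8,"translation": [1.5,-2.8,60],"yaw": -0.002},{"jaw": 0.8,"translation": [1.5,-2.8,60],"yaw": -0.002},{"jaw": 0.8,"translation": [1.5,-2.8,60],"yaw": -0.002}]}}

```text
time: 29.65
ee_pos: [0.506, -0.3282, 0.1157]
eef_rot: [0.003, 0.984, 0.178, 0.009]
wrist_force: [0.5, 0.5, -2.4]
width: 0.319
```

```bash
python3 - <<'E'
from h import *
s=bot.state();T=tcp();print(T[:3,3],s["wrist_force"],s["time"]); F=np.load("comb_fix.npy")
t=F[:3,3]+F[:3,0]*.0004
go(t[0],t[1],.0972,np.arctan2(F[1,1],F[0,1]),T)
E
```

```text
[ 0.506  -0.3282  0.1157] [ 0.4709  0.5112 -2.3826] 29.65
go [-0.5 -0.1 18.5] yaw -0.0
```

Request:
{"method": "servo_tool", "body": {"series": [{"jaw": 0.8,"translation": [-0.5,0,3],"yaw": 0},{"jaw": 0.8,"translation": [-0.5,0,6],"yaw": 0},{"jaw": 0.8,"translation": [-0.5,0,9],"yaw": 0},{"jaw": 0.8,"translation": [-0.5,0,12],"yaw": 0},{"jaw": 0.8,"translation": [-0.5,0,14],"yaw": 0},{"jaw": 0.8,"translation": [-0.5,0,15.5],"yaw": 0},{"jaw": 0.8,"translation": [-0.5,0,17],"yaw": 0},{"jaw": 0.8,"translation": [-0.5,0,18],"yaw": 0},{"jaw": 0.8,"translation": [-0.5,0,18],"yaw": 0},{"jaw": 0.8,"translation": [-0.5,0,18],"yaw": 0}]}}

```text
time: 30.48
ee_pos: [0.5059, -0.3284, 0.0977]
eef_rot: [0.003, 0.984, 0.178, 0.009]
wrist_force: [-0.2, 0.2, -1.6]
width: 0.316
```

Request:
{"method": "servo_tool", "body": {"series": [{"jaw": 0.8,"translation": [0,0,0.5],"yaw": 0},{"jaw": 0.8,"translation": [0,0,1.0],"yaw": 0},{"jaw": 0.8,"translation": [0,0,1.0],"yaw": 0}]}}

```text
time: 30.73
ee_pos: [0.5061, -0.3285, 0.0975]
eef_rot: [0.003, 0.984, 0.178, 0.01]
wrist_force: [-2.9, 1.2, 12.0]
width: 0.315
```

Contact came at the expected seat height; resting on an ear would read 8 mm higher. Releasing.

Request:
{"method": "servo_tool", "body": {"series": [{"jaw": 0.65,"translation": [0,0,0],"yaw": 0},{"jaw": 0.5,"translation": [0,0,0],"yaw": 0},{"jaw": 0.3,"translation": [0,0,0],"yaw": 0},{"jaw": 0.3,"translation": [0,0,0],"yaw": 0},{"jaw": 0.3,"translation": [0,0,0],"yaw": 0},{"jaw": 0.3,"translation": [0,0,-10],"yaw": 0},{"jaw": 0.3,"translation": [0,0,-30],"yaw": 0},{"jaw": 0.3,"translation": [0,0,-55],"yaw": 0},{"jaw": 0.3,"translation": [0,0,-70],"yaw": 0},{"jaw": 0.3,"translation": [0,0,-75],"yaw": 0},{"jaw": 0.3,"translation": [0,0,-75],"yaw": 0},{"jaw": 0.3,"translation": [0,0,-75],"yaw": 0}]}}

```text
time: 31.73
ee_pos: [0.5044, -0.3282, 0.1723]
eef_rot: [0.003, 0.984, 0.178, 0.01]
wrist_force: [-0.4, 0.3, -0.6]
width: 0.7
```

```bash
python3 - <<'E'
from h import *
im,K,P=cam("wrist"); cv2.imwrite("pics/w14.png",im)
s=bot.state();T=tcp();print(T[:3,3],s["wrist_force"],s["time"]); F=np.load("plain_mat.npy")
g=cv2.cvtColor(im,cv2.COLOR_BGR2GRAY)
go(F[0,3],F[1,3],.12,np.arctan2(F[1,1],F[0,1]),T)
E
```

```text
[ 0.5042 -0.3281  0.1718] [-0.0041  0.395  -0.5409] 31.7833
go [  55.5 -219.    50.8] yaw 0.756
```

Request:
{"method": "servo_tool", "body": {"series": [{"jaw": 0.3,"translation": [6,-25,0],"yaw": 0.11},{"jaw": 0.3,"translation": [14,-57,0],"yaw": 0.22},{"jaw": 0.3,"translation": [23,-92,0],"yaw": 0.34},{"jaw": 0.3,"translation": [32,-127,5],"yaw": 0.46},{"jaw": 0.3,"translation": [41,-162,12],"yaw": 0.58},{"jaw": 0.3,"translation": [49,-193,25],"yaw": 0.69},{"jaw": 0.3,"translation": [54,-212,38],"yaw": 0.756},{"jaw": 0.3,"translation": [55.5,-219,48],"yaw": 0.756},{"jaw": 0.3,"translation": [55.5,-219,51],"yaw": 0.756},{"jaw": 0.3,"translation": [55.5,-219,51],"yaw": 0.756},{"jaw": 0.3,"translation": [55.5,-219,51],"yaw": 0.756}]}}

```text
time: 32.7
ee_pos: [0.4804, -0.1046, 0.1196]
eef_rot: [-0.0, 0.98, -0.198, 0.009]
wrist_force: [-0.6, 0.4, 0.6]
width: 0.702
```

```bash
python3 - <<'E'
from h import *
im,K,P=cam("wrist")
s=bot.state();T=tcp();print(T,s["width"],s["wrist_force"],s["time"]); F=np.load("plain_mat.npy")
go(F[0,3],F[1,3],F[2,3],np.arctan2(F[1,1],F[0,1]),T)
p=proj(K,P,[[F[0,3],F[1,3],.054]])[0];print("expected dot",p)
g=cv2.cvtColor(im,cv2.COLOR_BGR2GRAY);x,y=p.astype(int);w=g[y-14:y+15,x-14:x+15];m=(w>110).astype(np.uint8)
n,l,st,c=cv2.connectedComponentsWithStats(m)
for i in range(1,n):
    if 15<st[i,4]<200: print(c[i]+[x-14,y-14],st[i,4],unproj(K,P,c[i]+[x-14,y-14],.054))
E
```

```text
[[ 0.9213 -0.3884  0.0191  0.4805]
 [-0.3884 -0.9215 -0.0029 -0.1047]
 [ 0.0187 -0.0048 -0.9998  0.1199]
 [ 0.      0.      0.      1.    ]] 0.6958398760343405 [-0.2142  0.8913  0.2297] 32.75
go [-2.  -0.6 81.5] yaw -0.001
expected dot [257.2021 213.4496]
[256.3714 214.9524] 105 [ 0.4795 -0.1026  0.054 ]
```

Request:
{"method": "servo_tool", "body": {"series": [{"jaw": 0.3,"translation": [-2,-0.6,20],"yaw": 0},{"jaw": 0.3,"translation": [-2,-0.6,45],"yaw": 0},{"jaw": 0.3,"translation": [-2,-0.6,63],"yaw": 0},{"jaw": 0.3,"translation": [-2,-0.6,74],"yaw": 0},{"jaw": 0.3,"translation": [-2,-0.6,79.5],"yaw": 0},{"jaw": 0.3,"translation": [-2,-0.6,81],"yaw": 0},{"jaw": 0.3,"translation": [-2,-0.6,81],"yaw": 0},{"jaw": 0.3,"translation": [-2,-0.6,81],"yaw": 0},{"jaw": 0.8,"translation": [-2,-0.6,81],"yaw": 0},{"jaw": 0.8,"translation": [-2,-0.6,81],"yaw": 0},{"jaw": 0.8,"translation": [-2,-0.6,81],"yaw": 0},{"jaw": 0.8,"translation": [-2,-0.6,81],"yaw": 0}]}}

```text
time: 33.75
ee_pos: [0.4808, -0.1037, 0.0396]
eef_rot: [-0.001, 0.98, -0.198, 0.01]
wrist_force: [-2.7, 0.3, 12.5]
width: 0.323
```

Request:
{"method": "servo_tool", "body": {"series": [{"jaw": 0.8,"translation": [0,0,0],"yaw": 0},{"jaw": 0.8,"translation": [0,0,0],"yaw": 0},{"jaw": 0.8,"translation": [0,0,0],"yaw": 0}]}}

```text
time: 34.0
ee_pos: [0.4808, -0.1037, 0.0397]
eef_rot: [-0.001, 0.98, -0.198, 0.01]
wrist_force: [0.1, 0.2, -1.1]
width: 0.314
```

```bash
python3 - <<'E'
from h import *
s=bot.state();T=tcp();print(T,s["width"],s["wrist_force"],s["time"]); M=np.load("plain_mat.npy"); F=np.load("plain_fix.npy")
print("shift vs set-down, tool mm",(M[:3,:3].T@(T[:3,3]-M[:3,3])*1000))
go(F[0,3],F[1,3],.175,np.arctan2(F[1,1],F[0,1]),T)
E
```

```text
[[ 0.9213 -0.3883  0.0201  0.4808]
 [-0.3883 -0.9215 -0.003  -0.1037]
 [ 0.0197 -0.0051 -0.9998  0.0397]
 [ 0.      0.      0.      1.    ]] 0.31426896362358814 [ 0.0548  0.2201 -1.0756] 34.0
shift vs set-down, tool mm [ 0.3475 -0.1519 -1.3165]
go [  59.4  245.9 -135.4] yaw -0.756
```

Request:
{"method": "servo_tool", "body": {"series": [{"jaw": 0.8,"translation": [0,0,-10],"yaw": 0},{"jaw": 0.8,"translation": [0,0,-35],"yaw": 0},{"jaw": 0.8,"translation": [0,0,-70],"yaw": 0},{"jaw": 0.8,"translation": [3,14,-105],"yaw": -0.03},{"jaw": 0.8,"translation": [11,46,-125],"yaw": -0.14},{"jaw": 0.8,"translation": [20,82,-135],"yaw": -0.26},{"jaw": 0.8,"translation": [29,120,-135],"yaw": -0.38},{"jaw": 0.8,"translation": [38,158,-135],"yaw": -0.5},{"jaw": 0.8,"translation": [47,195,-135],"yaw": -0.62},{"jaw": 0.8,"translation": [55,227,-135],"yaw": -0.72},{"jaw": 0.8,"translation": [59,244,-135],"yaw": -0.756},{"jaw": 0.8,"translation": [59.4,246,-135],"yaw": -0.756}]}}

```text
time: 35.0
ee_pos: [0.4352, -0.3573, 0.1751]
eef_rot: [0.004, 0.984, 0.176, 0.009]
wrist_force: [-1.0, -0.7, -1.2]
width: 0.316
```

```bash
python3 - <<'E'
from h import *
s=bot.state();T=tcp();print(T,s["width"],s["wrist_force"],s["time"]); F=np.load("plain_fix.npy")
t=F[:3,3]+F[:3,0]*.0004
go(t[0],t[1],.116,np.arctan2(F[1,1],F[0,1]),T)
E
```

```text
[[ 0.9376  0.3472  0.0197  0.4352]
 [ 0.3473 -0.9377 -0.0046 -0.3573]
 [ 0.0168  0.0112 -0.9998  0.1751]
 [ 0.      0.      0.      1.    ]] 0.3163799277250697 [-0.9739 -0.6681 -1.1565] 35.0
go [ 2.9 -4.1 59.1] yaw -0.003
```

Request:
{"method": "servo_tool", "body": {"series": [{"jaw": 0.8,"translation": [2.9,-4.1,10],"yaw": -0.003},{"jaw": 0.8,"translation": [2.9,-4.1,28],"yaw": -0.003},{"jaw": 0.8,"translation": [2.9,-4.1,42],"yaw": -0.003},{"jaw": 0.8,"translation": [2.9,-4.1,52],"yaw": -0.003},{"jaw": 0.8,"translation": [2.9,-4.1,57],"yaw": -0.003},{"jaw": 0.8,"translation": [2.9,-4.1,59],"yaw": -0.003},{"jaw": 0.8,"translation": [2.9,-4.1,59],"yaw": -0.003},{"jaw": 0.8,"translation": [2.9,-4.1,59],"yaw": -0.003}]}}

```text
time: 35.67
ee_pos: [0.4379, -0.3527, 0.1166]
eef_rot: [0.004, 0.984, 0.178, 0.009]
wrist_force: [0.4, -0.5, -1.5]
width: 0.317
```

```bash
python3 - <<'E'
from h import *
s=bot.state();T=tcp();print(T[:3,3],s["wrist_force"],s["time"]); F=np.load("plain_fix.npy")
t=F[:3,3]+F[:3,0]*.0004
go(t[0],t[1],.0976,np.arctan2(F[1,1],F[0,1]),T)
E
```

```text
[ 0.4379 -0.3527  0.1166] [ 0.3909 -0.4945 -1.4791] 35.6667
go [-0.6 -0.3 19. ] yaw 0.0
```

Request:
{"method": "servo_tool", "body": {"series": [{"jaw": 0.8,"translation": [-0.6,-0.2,3],"yaw": 0},{"jaw": 0.8,"translation": [-0.6,-0.2,6],"yaw": 0},{"jaw": 0.8,"translation": [-0.6,-0.2,9],"yaw": 0},{"jaw": 0.8,"translation": [-0.6,-0.2,12],"yaw": 0},{"jaw": 0.8,"translation": [-0.6,-0.2,14],"yaw": 0},{"jaw": 0.8,"translation": [-0.6,-0.2,15.5],"yaw": 0},{"jaw": 0.8,"translation": [-0.6,-0.2,17],"yaw": 0},{"jaw": 0.8,"translation": [-0.6,-0.2,18],"yaw": 0},{"jaw": 0.8,"translation": [-0.6,-0.2,18.5],"yaw": 0},{"jaw": 0.8,"translation": [-0.6,-0.2,18.5],"yaw": 0}]}}

```text
time: 36.5
ee_pos: [0.4377, -0.3528, 0.0982]
eef_rot: [0.004, 0.984, 0.178, 0.009]
wrist_force: [0.7, 0.9, -0.3]
width: 0.317
```

Request:
{"method": "servo_tool", "body": {"series": [{"jaw": 0.8,"translation": [0,0,0.5],"yaw": 0},{"jaw": 0.8,"translation": [0,0,1.0],"yaw": 0},{"jaw": 0.8,"translation": [0,0,1.0],"yaw": 0}]}}

```text
time: 36.75
ee_pos: [0.4378, -0.3529, 0.0979]
eef_rot: [0.004, 0.984, 0.178, 0.01]
wrist_force: [-3.8, 1.9, 14.9]
width: 0.317
```

Seated at the expected height. Releasing, then rising and moving clear for a last look.

Request:
{"method": "servo_tool", "body": {"series": [{"jaw": 0.65,"translation": [0,0,0],"yaw": 0},{"jaw": 0.5,"translation": [0,0,0],"yaw": 0},{"jaw": 0.3,"translation": [0,0,0],"yaw": 0},{"jaw": 0.3,"translation": [0,0,0],"yaw": 0},{"jaw": 0.3,"translation": [0,0,0],"yaw": 0},{"jaw": 0.3,"translation": [0,0,-10],"yaw": 0},{"jaw": 0.3,"translation": [0,0,-30],"yaw": 0},{"jaw": 0.3,"translation": [0,0,-65],"yaw": 0},{"jaw": 0.3,"translation": [0,0,-100],"yaw": 0},{"jaw": 0.3,"translation": [10,0,-110],"yaw": 0},{"jaw": 0.3,"translation": [20,0,-110],"yaw": 0},{"jaw": 0.3,"translation": [20,0,-110],"yaw": 0}]}}

```text
time: 37.75
ee_pos: [0.4562, -0.3444, 0.2092]
eef_rot: [0.005, 0.984, 0.179, 0.011]
wrist_force: [0.1, 1.5, -0.3]
width: 0.699
```

```bash
python3 - <<'E'
from h import *
im,K,P=cam("wrist"); s=bot.state();print(tcp()[:3,3],s["time"],s["wrist_force"])
sd,_,_=cam("side")
a=cv2.resize(im[110:290,150:370],(440,360),interpolation=cv2.INTER_CUBIC)
b=cv2.resize(sd[105:255,170:390],(352,240),interpolation=cv2.INTER_CUBIC)
c=np.zeros((360,352,3),np.uint8);c[:240]=b
cv2.imwrite("pics/w15.png",np.hstack([a,c]))
U=lambda p,z:unproj(K,P,p,z)
g=cv2.cvtColor(im,cv2.COLOR_BGR2GRAY)
for n,t in [("comb",(.5051,-.3280)),("plain",(.4359,-.3525))]:
    p=proj(K,P,[[*t,.112]])[0];x,y=p.astype(int);w=g[y-12:y+13,x-12:x+13]
    k,l,st,c2=cv2.connectedComponentsWithStats((w>110).astype(np.uint8))
    for i in range(1,k):
        if 12<st[i,4]<150: print(n,t,U(c2[i]+[x-12,y-12],.112),st[i,4])
E
```

```text
[ 0.4548 -0.3446  0.208 ] 37.8 [-1.3726 -0.4687  0.0726]
comb (0.5051, -0.328) [ 0.5061 -0.3287  0.112 ] 82
comb (0.5051, -0.328) [ 0.4965 -0.331   0.112 ] 50
plain (0.4359, -0.3525) [ 0.4367 -0.3536  0.112 ] 60
plain (0.4359, -0.3525) [ 0.4271 -0.3554  0.112 ] 100
```

View pics/w15.png

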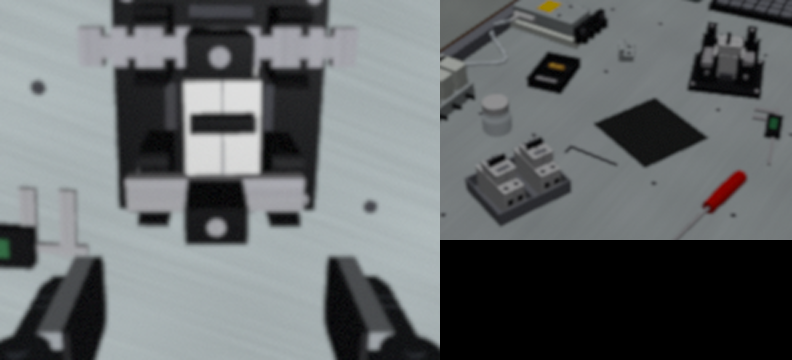

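Both bars are flat on the posts they came from, with the lug dots at (220,57) and (216,228) in the picture. The blank sits between them, both breakers stand in the tray, and the mat is empty. Handing in.

```bash
python3 -c "
from rig import bot
print(bot.finish_job())"
```

```text
the job is handed in; nothing more can be done
None
```

The breaker change is done and handed in at about 38 s of the 144 s allowed. I laid both bars on the mat and stood the marked breaker in the empty tray bay. Then I seated the blank in the fixture and put the comb and plain bars back on the ends they came from.

- **Last checks:** In the final pictures both bars lie flat on their posts, with their lugs within about 1.4 mm of where they started. The blank is square in the pocket, both breakers stand upright in the tray, and the mat is empty.
- **Forces:** The highest wrist reading I saw at any set-down was about 23 N, when the blank touched the pocket floor.
- **What was off:** The tool slowly tilted about 1° over the job. I could not correct it with the moves available, and it had no visible effect on any placement. One top-camera view of the tray was blocked by the arm, so I checked that placement with the wrist and side cameras instead.

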